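Pack V-blocks, covers and gaskets in the dry-air box, lid it, set the air valve

TASK

Pack all the loose parts flat in the grey dry-storage box with the heaviest lowest: the steel V-blocks (V up) side by side on the box floor, the aluminium covers on top of the V-blocks in a single layer, and the cork gaskets on top of the covers (two gaskets may share one cover). Then put the lid on so that it sits fully down on the box, and only after that turn the air valve's lever to half open, midway between across the pipe and along it. Leave the tape roll, the bearing and the rotor bell where they are.

Things in the scene. Friction and masses are not known exactly. Their poses are not given: they have to be found in the camera images.
- box: Fixed open grey box, outside 108 (x) x 216 (y) x 40 mm; inside 100 x 208 mm, floor top 5 mm and rim 40 mm above its origin. Origin: centre of its underside, on the bench; z up, y along its long side towards the end with the air pipe and valve. Three V-blocks fit in a row, long sides along y, centres at y = -66, 0, 66 mm (30 mm free on either side for fingers).
- lid: Loose hood-shaped lid, 0.24-0.38 kg, 122 (x) x 230 (y) x 35 mm, hollow 100 x 208 x 30 mm. Its ledge stands on the rim; a 5 mm skirt fits round the rim with 3 mm play each way. Black bar handle along y, 100 x 12 x 12 mm, centre 60 mm above the origin, 19 mm clear of the top. Origin: centre of the lower edge, z up. Seated: origin 35 mm above the box origin, y parallel to box y (either way).
- vblock_1: Steel V-block, heaviest kind (0.36 to 0.56 kg), 60 (x) x 40 (y) x 30 mm (z), V groove in its top. Origin: centre of its underside; z up. Take it across its 40 mm width, low down. One of three equal ones, may be absent.
- vblock_2: Steel V-block, heaviest kind (0.36 to 0.56 kg), 60 (x) x 40 (y) x 30 mm (z), V groove in its top. Origin: centre of its underside; z up. Take it across its 40 mm width, low down. One of three equal ones, may be absent.
- vblock_3: Steel V-block, heaviest kind (0.36 to 0.56 kg), 60 (x) x 40 (y) x 30 mm (z), V groove in its top. Origin: centre of its underside; z up. Take it across its 40 mm width, low down. One of three equal ones, may be absent.
- cover_1: Plain aluminium cover plate, 0.09 kg, 60 (x) x 40 (y) x 12 mm (z), a round recess and four screw spots on its top. Origin: centre of its underside; z up. One of two equal ones, may be absent.
- cover_2: Plain aluminium cover plate, 0.09 kg, 60 (x) x 40 (y) x 12 mm (z), a round recess and four screw spots on its top. Origin: centre of its underside; z up. One of two equal ones, may be absent.
- gasket_1: Rigid cork-fibre gasket, lightest kind (0.02 kg), rectangular frame 60 (x) x 40 (y) x 8 mm (z) with a 34 x 20 mm window. Origin: centre of its underside; z up. One of two equal ones.
- gasket_2: Rigid cork-fibre gasket, lightest kind (0.02 kg), rectangular frame 60 (x) x 40 (y) x 8 mm (z) with a 34 x 20 mm window. Origin: centre of its underside; z up. One of two equal ones.
- valve (a joint): Air valve lever angle in rad: 0 = shut, lever across the pipe, pointing along the box -x (to the robot); 1.571 = fully open, lever along the pipe, pointing along the box +y; 0.785 = half open. Grows clockwise seen from above. Stays where left (friction 0.12 N m). Starts at 0 to 0.3. The plate below has marks at 0, 45 and 90 degrees.
- lever_grip (a point): Centre of the valve lever's black upright grip (34 mm long along the lever, 12 mm wide, 20 mm high, centre 70 mm above the bench), 58 mm from the lever's vertical turning axis. Pinch it across its 12 mm width from above. Its x axis points along the lever towards the turning axis.
- valve_axis (a point): Point on the valve lever's vertical turning axis, 66 mm above the bench, on the box's centre line 160 mm from its centre along its +y.
- tape_roll: Bystander: yellow tape roll, 90 mm across, 18 mm high, flat on the bench far to the right. Origin: centre of its underside.
- bearing: Bystander: ball bearing 32 mm across, 9 mm high, on the bench to the left. Origin: centre of its underside.
- rotor_bell: Bystander: grey magnet bell 124 mm across, 44 mm high, open side up, on the bench behind the box. Origin: centre of its underside.
- lead_cleaner: Fixed brush machine with motor, an obstacle to the right of the box: spans about x -0.13 to 0.12 m and y -0.30 to 0.27 m of its origin, up to 0.25 m high. The lid starts in front of it, so carry the lid round the front, at the robot side, to the box. Origin on the bench.
Things that resemble listed ones, but are neither listed nor needed, are in the scene too. Leave any pink look-alike of the gasket_1 alone.

How it is judged:
On the way, in this order (a step that is already met when the one before it is completed fails the run):
1. all parts packed in the box in three layers: V-blocks on the floor, covers on V-blocks, gaskets on covers (x of vblock_1 in the frame of box between -0.05 and 0.05 m and y of vblock_1 in the frame of box between -0.104 and 0.104 m and z of vblock_1 in the frame of box between 0 and 0.01 m and angle between each of vblock_1, vblock_2, vblock_3, cover_1, cover_2, gasket_1, gasket_2's own z axis and vertical below 0.15 rad and linear speed of each of vblock_1, vblock_2, vblock_3, cover_1, cover_2, gasket_1, gasket_2 below 0.03 m/s and x of vblock_2 in the frame of box between -0.05 and 0.05 m and y of vblock_2 in the frame of box between -0.104 and 0.104 m and z of vblock_2 in the frame of box between 0 and 0.01 m and x of vblock_3 in the frame of box between -0.05 and 0.05 m and y of vblock_3 in the frame of box between -0.104 and 0.104 m and z of vblock_3 in the frame of box between 0 and 0.01 m and x of cover_1 in the frame of box between -0.05 and 0.05 m and y of cover_1 in the frame of box between -0.104 and 0.104 m and z of cover_1 in the frame of box between 0.03 and 0.041 m and x of cover_2 in the frame of box between -0.05 and 0.05 m and y of cover_2 in the frame of box between -0.104 and 0.104 m and z of cover_2 in the frame of box between 0.03 and 0.041 m and x of gasket_1 in the frame of box between -0.05 and 0.05 m and y of gasket_1 in the frame of box between -0.104 and 0.104 m and z of gasket_1 in the frame of box between 0.043 and 0.059 m and x of gasket_2 in the frame of box between -0.05 and 0.05 m and y of gasket_2 in the frame of box between -0.104 and 0.104 m and z of gasket_2 in the frame of box between 0.043 and 0.059 m), for 0.3 s.
2. the lid is fully down on the packed box (x of lid in the frame of box between -0.01 and 0.01 m and y of lid in the frame of box between -0.01 and 0.01 m and z of lid in the frame of box between 0.032 and 0.038 m and angle between lid's own z axis and vertical below 0.05 rad and linear speed of lid below 0.03 m/s), for 0.3 s.
3. the valve lever is half open with the lid on (all of step 2 and value of joint valve between 0.665 and 0.905 rad and velocity of joint valve below 0.05 rad/s), for 0.3 s.
At the end, for the whole second after the job is handed in: V-blocks V up on the box floor (within 5 mm), covers on the V-blocks, gaskets on the covers, all flat within 0.15 rad and at rest; lid seated within 3 mm of fully down and level; valve joint 0.785 +- 0.12 rad; robot clear (all of step 1 and all of step 3); the robot touches nothing.
It fails at once if a bystander (tape roll, bearing or rotor bell) is moved by more than 3 cm (distance of any of tape_roll, bearing, rotor_bell from where it was at the start of the episode above 0.03 m).
Of vblock_1, vblock_2, vblock_3 only 2 to 3 are there at a start; the rules pass over those that are not, and their reading is None.
Of cover_1, cover_2 only 1 to 2 are there at a start; the rules pass over those that are not, and their reading is None.
At some moment in a run one of lid may be knocked a few centimetres aside while the robot is not near it.
It also fails if it takes over 210 s, if anything falls off the work surface, if the arm or the gripper's body presses on something with over 40 N, if the wrist force passes 120 N, or if a joint passes its speed limit or range.

ROBOT

A 6-joint arm with a two-finger parallel gripper is mounted at the origin on a cart in front of the work surface, level with it; the furniture and walls round the work are solid. World frame = base frame: x ahead of the robot, y to its left, z up, the work surface at z = 0. Lengths are in m, angles in rad, forces in N, time in s.
With the tool pointing down it reaches from about 0.375 to 0.9 m from the base axis. Payload 3.1 kg.
Tool frame: the origin (TCP) lies on the centre line of the jaws, within the pads' length; the fingertips stand 19 mm ahead of it and the grasp point (between the pads) is the TCP; z points along the fingers, y is the direction in which the jaws open and shut (so a half turn about z gives the same grasp; the last joint's range is limited). The gripper opens to 85 mm and grips with 20 to 120 N. Pads are 22 mm wide; open, the fingers measure 114 mm over their backs; the gripper's body (76 mm by 85 mm) begins 54 mm behind the grasp point. The pads swing forward as they close: fully open they stand 13 mm farther back than shut.
Start: joints at [-1.49, 0.527, 1.433, -0, 1.181, -0.178], TCP at [0.16, -0.604, 0.25] pointing down, gripper open.
Joint ranges: [-3.08, 3.08], [-0.75, 2.2], [0.22, 2.44], [-1.43, 4.57], [0, 2.65], [-2.85, 2.85]. Speed limits (rad/s): [2.79, 2.79, 3.14, 3.14, 3.14, 3.14].

INTERFACE

Orientations are given as a unit quaternion [x, y, z, w].
In Python, from station import manip, imaging, workorder gives the robot as it stands.
- The arm moves only by the shell command python3 -m creep 'ROWS' [FORCE]. ROWS is a JSON object of lists of equal length, an entry for each row: "claw": the finger opening in cm, from 0 to 8.54; "dp": the shift along the tool's x, y, z in cm, a list of three; "roll": the turn about the tool's z in rad. In form: {"claw": [claw, ...], "dp": [[dx, dy, dz], ...], "roll": [roll, ...]}. A call has 1 to 12 rows; each row is the pose to reach, as a shift and turn from the pose commanded when the call began, along the tool's axes at that moment; what a row does not reach only later rows make up. A row lasts 1/10 s, in which the tool goes at most 50 mm and 8.59 degrees, less where a joint would pass 70% of its speed; a pose out of reach is approached as far as the arm can. A call with a gripper value outside its range is refused whole. The fingers move at their own pace and stop on an object; FORCE is the grip in N (left out, the last holds). Time passes only in rows, so rows that repeat a pose let the fingers close. It gives the time, the measured TCP pose, the force and the opening at its end, in the units of the state.
- manip.sense(): the state, without advancing time (a new reading comes with each control period).
- imaging.snapshot(name): name is "scene" or "side" or "wrist"; returns a dict with "image" (400x640x3 uint8, red, green, blue), "z_map" (400x640 float32, m along the optical axis (not along the pixel's ray), 0 where there is no reading), "vfov" (degrees; the focal length in pixels is half the picture's height over the tangent of half this angle, whatever the lens; pixels are square), "cx", "cy" (the principal point, pixels), "R" (3x3) and "t" (3): a world point X has camera coordinates R X + t. Camera axes: x right, y down, z forward; pixel columns grow to the right and rows downward; lengths in m; the calibration is good to about 2 mm. A picture is of the moment at which its call begins.
- workorder.sign_off(): hands the job in, once; it reports no verdict.
The state is a dict: "t": time; "q": joint angles; "qd": joint speeds; "tau": joint torques, N m; "tcp_pos": TCP position; "tool_rot": TCP orientation; "force": force on the tool from outside, world axes, zero at the start; "ft_torque": the same for the moment, N m; "finger_gap": opening from 0.0 (shut) to 1.0 (fully open).
Only numpy, scipy, OpenCV 4.12 (cv2) and the standard library are available. Lean on these libraries where they do the work, as an engineer would, in place of code of your own. Each camera call takes 0.05 s, during which the arm holds its last target.

## Working session

There is one attempt and no reset: what is moved stays moved. The work goes in short steps, Python scripts to look and compute and a shell command to move; the robot and the scene stay as the last step left them, time stands still between calls to the robot, and variables do not carry over. Pictures are saved under pics/ and viewed, and the job is handed in when it is done.

```bash
mkdir -p pics; ls; python3 - <<'E'
from station import manip, imaging, workorder
import cv2
print(manip.sense())
for n in ["scene","side","wrist"]:
    s=imaging.snapshot(n); cv2.imwrite(f"pics/{n}0.png",s["image"][:,:,::-1]); print(n,s["vfov"],s["cx"],s["cy"],s["R"],s["t"])
E
```

```text
pics
{'t': 0.0, 'q': array([-1.49047070e+00,  5.28489579e-01,  1.43390890e+00, -2.91095158e-05,
        1.18141417e+00, -1.78506928e-01]), 'qd': array([ 0.00017335, -0.00022756,  0.00166452, -0.00120141, -0.00098035,
        0.00043497]), 'tau': array([ 6.75812171e-04, -4.42349160e+01, -1.78025472e+01, -1.77616566e-04,
        8.52963596e-03, -8.99162046e-06]), 'tcp_pos': array([ 0.15993123, -0.60348288,  0.2493171 ]), 'tool_rot': array([ 9.91636069e-01,  1.29060739e-01,  4.10256802e-05, -1.10931980e-03]), 'force': array([ 0.14945685, -0.80793895,  0.48903305]), 'ft_torque': array([-0.00565603,  0.00160993,  0.08528873]), 'finger_gap': 0.9986112643777707}
scene 52.44378633291371 318.71260066510627 198.1327230944359 [[-0.51658107 -0.85608961  0.01595548]
 [-0.41379591  0.23329192 -0.87997035]
 [ 0.7496112  -0.46117833 -0.47476057]] [0.29412353 0.32119182 0.96991494]
side 44.62828665650966 314.29338584903473 197.91385293039772 [[ 0.94791017 -0.31840882  0.0090625 ]
 [-0.13140371 -0.41679189 -0.89945405]
 [ 0.29017128  0.85141079 -0.43692138]] [-0.56849374  0.1233099   1.85535594]
wrist 70.4540068216905 318.5595016068727 197.13053895903852 [[ 0.25685177 -0.96644766 -0.00246558]
 [-0.92739233 -0.24718841  0.28078702]
 [-0.27197543 -0.06983408 -0.95976693]] [-0.62510919 -0.03750931  0.37975799]
```

View pics/scene0.png

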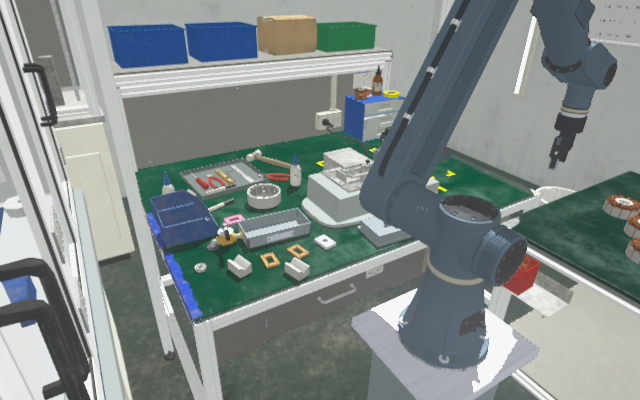

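View pics/side0.png

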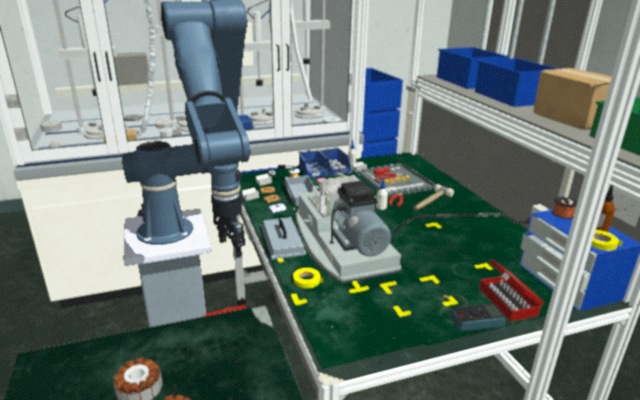

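View pics/wrist0.png

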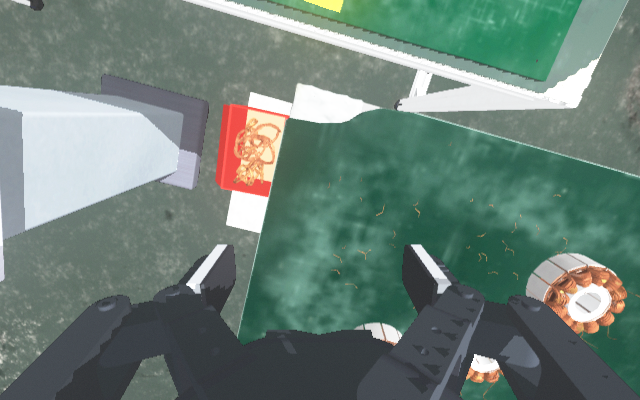

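```bash
cat > h.py <<'E'
from station import manip, imaging, workorder
import cv2, numpy as np
from scipy.spatial.transform import Rotation as Ro
def K(s):
    f=200/np.tan(np.radians(s["vfov"])/2); return f,s["cx"],s["cy"]
def onplane(s,u,v,z):
    f,cx,cy=K(s); d=s["R"].T@np.array([(u-cx)/f,(v-cy)/f,1]); c=-s["R"].T@s["t"]
    return c+d*(z-c[2])/d[2]
def deproj(s):
    f,cx,cy=K(s); v,u=np.mgrid[:400,:640]; z=s["z_map"]
    P=np.stack([(u-cx)/f*z,(v-cy)/f*z,z],-1)
    P=(P-s["t"])@s["R"]; P[z==0]=np.nan; return P
def proj(s,X):
    f,cx,cy=K(s); c=s["R"]@np.asarray(X)+s["t"]; return cx+f*c[0]/c[2],cy+f*c[1]/c[2]
def crop(s,u0,u1,v0,v1,k,name):
    cv2.imwrite("pics/"+name+".png",cv2.resize(s["image"][v0:v1,u0:u1,::-1],None,fx=k,fy=k,interpolation=cv2.INTER_CUBIC))
def togo(dx,dy,dz):
    "world shift -> tool cm"
    q=manip.sense(); return Ro.from_quat(q["tool_rot"]).inv().apply([dx,dy,dz])*100
E
python3 - <<'E'
from h import *
s=imaging.snapshot("scene"); crop(s,140,340,140,320,4,"sc1")
P=deproj(s)
for n,(u,v) in dict(vb1=(239,266),vb2=(297,270),g1=(264,262),g2=(291,251),cov=(325,242),pink=(226,220),bell=(264,200),bear=(200,267),valve=(228,237),boxrim=(240,235),lid=(385,230)).items(): print(n,P[v,u].round(3))
s=imaging.snapshot("side"); crop(s,230,410,130,290,4,"si1")
E
```

```text
vb1 [0.452 0.333 0.023]
vb2 [0.346 0.205 0.031]
g1 [0.45  0.258 0.011]
g2 [0.462 0.163 0.008]
cov [0.446 0.052 0.013]
pink [0.732 0.272 0.008]
bell [0.748 0.122 0.038]
bear [0.53  0.424 0.003]
valve [0.532 0.332 0.074]
boxrim [0.598 0.273 0.024]
lid [ 0.38  -0.132  0.036]
```

View pics/sc1.png

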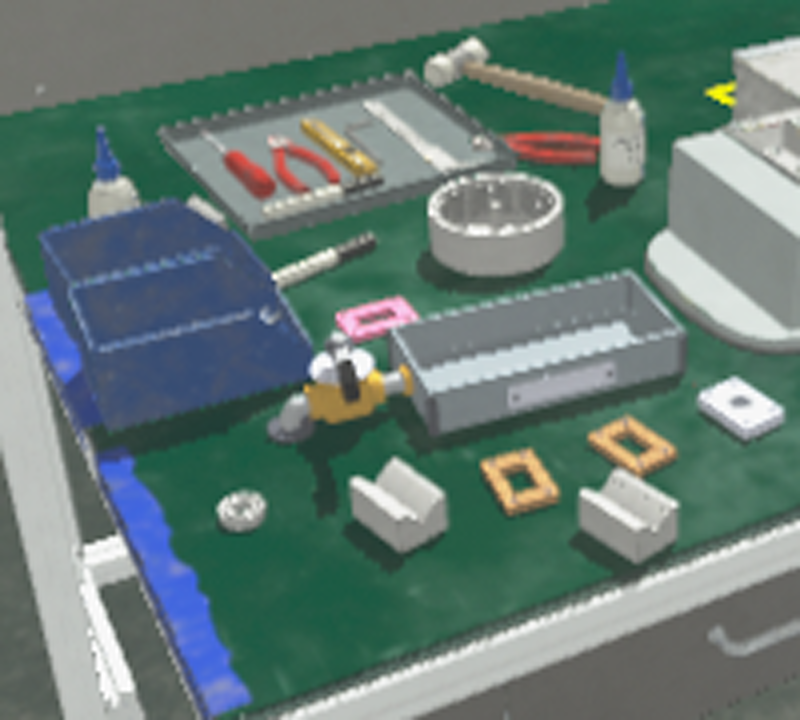

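View pics/si1.png

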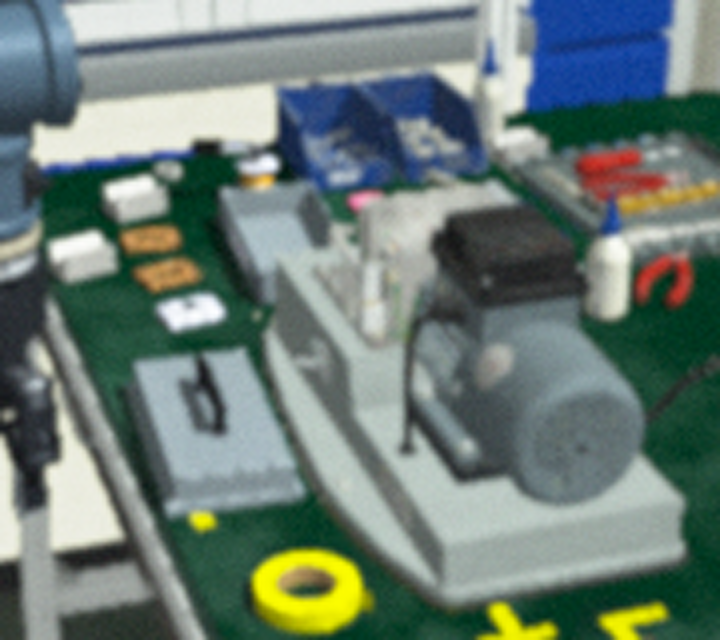

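```bash
python3 -m creep '{"claw":[8.5,8.5,8.5,8.5,8.5,8.5,8.5,8.5,8.5,8.5],"dp":[[0,0,-5],[0,0,-10],[0,0,-15],[32,-17,-15],[32,-17,-15],[32,-17,-15],[32,-17,-15],[32,-17,-15],[32,-17,-15],[32,-17,-15]],"roll":[0,0,0,0,0,0,0,0,0,0]}' 40
python3 - <<'E'
from h import *
print(togo(0.44-manip.sense()["tcp_pos"][0],0.12-manip.sense()["tcp_pos"][1],0.42-manip.sense()["tcp_pos"][2]), manip.sense()["q"])
s=imaging.snapshot("wrist"); cv2.imwrite("pics/w1.png",s["image"][:,:,::-1]); print(-s["R"].T@s["t"])
E
```

```text
t: 1.25
tcp_pos: [0.4179, -0.3646, 0.4004]
tool_rot: [0.992, 0.129, 0.0, 0.0]
force: [1.0, -1.6, 0.0]
finger_gap: 0.997
[ 14.52878474 -46.28769388  -1.96850624] [-9.19004920e-01  2.89535045e-01  1.39988556e+00  3.08915438e-05
  1.45199521e+00  3.93289470e-01]
[ 0.48696676 -0.34771737  0.5243973 ]
```

View pics/w1.png

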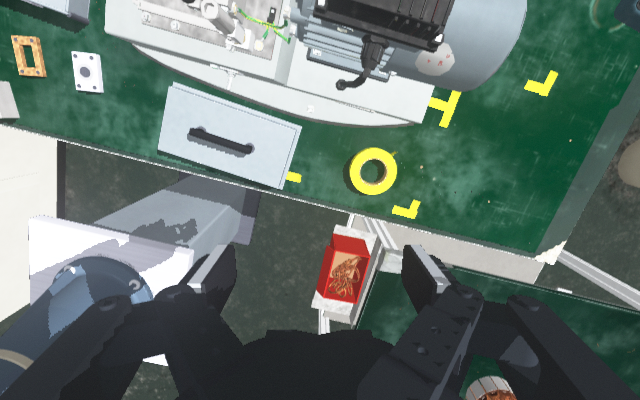

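```bash
python3 -m creep '{"claw":[8.5,8.5,8.5,8.5,8.5,8.5,8.5,8.5,8.5,8.5,8.5,8.5],"dp":[[14,-51,0],[14,-51,0],[14,-51,0],[14,-51,0],[14,-51,0],[14,-51,0],[14,-51,0],[14,-51,0],[14,-51,0],[14,-51,0],[14,-51,0],[14,-51,0]],"roll":[0,0,0,0,0,0,0,0,0,0,0,0]}' 40
python3 - <<'E'
from h import *
print(manip.sense()["q"])
s=imaging.snapshot("wrist"); cv2.imwrite("pics/w2.png",s["image"][:,:,::-1]); np.savez("w2.npz",**s)
E
```

```text
t: 2.5
tcp_pos: [0.421, 0.1654, 0.4003]
tool_rot: [0.991, 0.132, 0.0, -0.001]
force: [0.3, -0.5, 0.4]
finger_gap: 0.998
[1.25787007e-01 1.22980526e-01 1.62066162e+00 1.13608730e-03
 1.39783052e+00 1.43193825e+00]
```

View pics/w2.png

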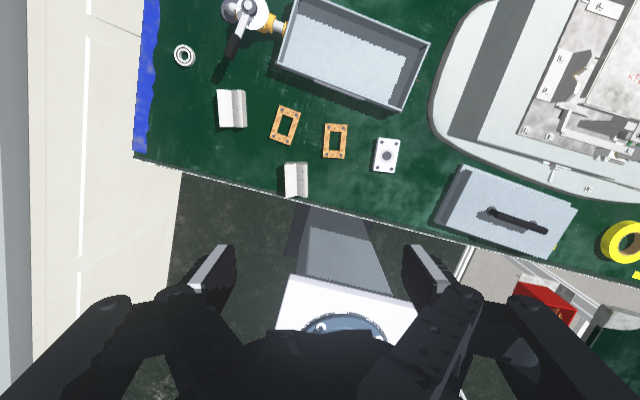

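```bash
cat > meas.py <<'E'
from h import *
def rect(s,P,roi,zlo,zhi,mask=None,ret=False):
    u0,u1,v0,v1=roi; m=np.zeros((400,640),bool); m[v0:v1,u0:u1]=1
    m&=(P[...,2]>zlo)&(P[...,2]<zhi)
    if mask is not None: m&=mask
    n,l,st,_=cv2.connectedComponentsWithStats(m.astype(np.uint8),connectivity=8)
    ids=[i for i in range(1,n) if st[i,4]>8]; m=np.isin(l,ids)
    p=P[m]; (c,(w,h),a)=cv2.minAreaRect((p[:,:2]*1000).astype(np.float32))
    if w<h: w,h=h,w; a+=90
    a=(a+90)%180-90
    return dict(c=(np.array(c)/1000).round(4),L=round(w,1),W=round(h,1),yaw_long=round(a,1),z=np.median(p[:,2]).round(4),zmx=np.percentile(p[:,2],98).round(4),n=len(p))
E
python3 - <<'E'
from meas import *
s=dict(np.load("w2.npz")); P=deproj(s)
print(P[150,360],P[200,260])
for n,r,zl,zh in [("vbA",(205,255,80,140),.02,.04),("vbB",(270,320,152,205),.02,.04),("gA",(265,307,98,152),.004,.014),("gB",(318,352,115,165),.004,.014),("cov",(365,405,130,180),.007,.02),("box",(262,440,0,125),.033,.046),("lid",(425,590,150,275),.03,.045),("bar",(470,560,190,245),.058,.075)]:
    print(n,rect(s,P,(r),zl,zh))
E
```

```text
[0.44900928 0.09360188 0.00154313] [ 0.03391679  0.35247076 -0.77787638]
vbA {'c': array([0.4595, 0.3284]), 'L': 60.0, 'W': 40.8, 'yaw_long': 14.0, 'z': np.float64(0.0285), 'zmx': np.float64(0.0321), 'n': 863}
vbB {'c': array([0.3684, 0.1929]), 'L': 60.5, 'W': 40.2, 'yaw_long': 15.5, 'z': np.float64(0.0286), 'zmx': np.float64(0.032), 'n': 667}
gA {'c': array([0.4554, 0.2367]), 'L': 59.9, 'W': 40.0, 'yaw_long': -5.0, 'z': np.float64(0.0086), 'zmx': np.float64(0.0105), 'n': 583}
gB {'c': array([0.4524, 0.1438]), 'L': 60.2, 'W': 40.1, 'yaw_long': 11.3, 'z': np.float64(0.0085), 'zmx': np.float64(0.0104), 'n': 549}
cov {'c': array([0.4526, 0.0466]), 'L': 60.1, 'W': 40.7, 'yaw_long': 8.9, 'z': np.float64(0.0125), 'zmx': np.float64(0.0145), 'n': 743}
box {'c': array([0.5922, 0.1715]), 'L': 249.9, 'W': 112.3, 'yaw_long': 85.4, 'z': np.float64(0.0398), 'zmx': np.float64(0.0421), 'n': 1403}
lid {'c': array([ 0.4062, -0.2048]), 'L': 217.8, 'W': 108.2, 'yaw_long': 85.9, 'z': np.float64(0.0355), 'zmx': np.float64(0.0374), 'n': 6135}
bar {'c': array([ 0.4064, -0.2046]), 'L': 100.3, 'W': 12.3, 'yaw_long': 86.1, 'z': np.float64(0.0661), 'zmx': np.float64(0.068), 'n': 403}
```

```bash
cat > box.py <<'E'
from meas import *
def box(s,P,c0=(0.592,0.171),yaw0=85.4,zlo=.034,zhi=.046):
    m=(P[...,2]>zlo)&(P[...,2]<zhi); p=P[m][:,:2]
    c=np.array(c0); a=np.radians(yaw0)
    for _ in range(6):
        ey=np.array([np.cos(a),np.sin(a)]); ex=np.array([ey[1],-ey[0]])
        q=np.stack([(p-c)@ex,(p-c)@ey],1)
        A=q[(abs(q[:,0]-52)<=0)|(abs(q[:,0]*1000-52)<6)&(abs(q[:,1])<.1)]; B=q[(abs(q[:,0]*1000+52)<6)&(abs(q[:,1])<.1)]
        C=q[(abs(q[:,1]*1000-106)<7)&(abs(q[:,0])<.048)]; D=q[(abs(q[:,1]*1000+106)<7)&(abs(q[:,0])<.048)]
        sl=np.mean([np.polyfit(X[:,1],X[:,0],1)[0] for X in (A,B)])
        mx=(np.median(A[:,0])+np.median(B[:,0]))/2; my=(np.median(C[:,1])+np.median(D[:,1]))/2
        c=c+mx*ex+my*ey; a-=sl
    return c.round(4),np.degrees(a).round(2),[len(X) for X in (A,B,C,D)],[np.round(1000*np.median(x),1) for x in (A[:,0],B[:,0],C[:,1],D[:,1])],[np.round(1000*np.std(x),1) for x in (A[:,0],B[:,0],C[:,1],D[:,1])]
E
python3 - <<'E'
from box import *
s=dict(np.load("w2.npz")); P=deproj(s)
for g in [(.592,.171),(.60,.155),(.595,.163),(.585,.16)]: print(box(s,P,g))
E
```

```text
return _methods._mean(a, axis=axis, dtype=dtype,
  ret = ret.dtype.type(ret / rcount)
Traceback (most recent call last):
  File "box.py", line 10, in box
    sl=np.mean([np.polyfit(X[:,1],X[:,0],1)[0] for X in (A,B)])
                ~~~~~~~~~~^^^^^^^^^^^^^^^^^
TypeError: expected non-empty vector for x
```

```bash
python3 - <<'E'
from meas import *
s=dict(np.load("w2.npz")); P=deproj(s)
m=(P[...,2]>.034)&(P[...,2]<.046); m[:, :262]=0; m[:,440:]=0; m[130:]=0
p=P[m]; a=np.radians(85.4); ey=np.array([np.cos(a),np.sin(a)]); ex=np.array([ey[1],-ey[0]])
q=(p[:,:2]-[.592,.171])*1000; x=q@ex;y=q@ey
print(np.histogram(x,np.arange(-75,76,3))); print(np.histogram(y,np.arange(-140,141,4)))
E
```

```text
(array([  0,   0,   0,   0,   0,   0,  10, 313, 105,  12,  13,  11,  15,
        14,  13,  12,  10,  14,  12,  14,  14,  15,  15,  13,  15,  18,
        15,  14,  14,  14,  12,  14,  15,  14,  15,  14,  16,  13,  11,
         8,   6, 237, 250,   7,   0,   0,   0,   0,   0,   0]), array([-75, -72, -69, -66, -63, -60, -57, -54, -51, -48, -45, -42, -39,
       -36, -33, -30, -27, -24, -21, -18, -15, -12,  -9,  -6,  -3,   0,
         3,   6,   9,  12,  15,  18,  21,  24,  27,  30,  33,  36,  39,
        42,  45,  48,  51,  54,  57,  60,  63,  66,  69,  72,  75]))
(array([  0,   0,   0,   2,  92, 168,  18,  17,  16,  18,  15,  20,  15,
        18,  19,  16,  20,  17,  17,  18,  18,  18,  18,  20,  17,  16,
        19,  17,  19,  19,  17,  21,  18,  19,  17,  19,  19,  18,  19,
        18,  19,  19,  19,  19,  19,  18,  21,  18,  15,  12,  11,   9,
         9,   8,   7,   9,   8, 150,  79,   0,   0,   0,   0,   0,   0,
         2,   3,   1,   0,   0]), array([-140, -136, -132, -128, -124, -120, -116, -112, -108, -104, -100,
        -96,  -92,  -88,  -84,  -80,  -76,  -72,  -68,  -64,  -60,  -56,
        -52,  -48,  -44,  -40,  -36,  -32,  -28,  -24,  -20,  -16,  -12,
         -8,   -4,    0,    4,    8,   12,   16,   20,   24,   28,   32,
         36,   40,   44,   48,   52,   56,   60,   64,   68,   72,   76,
         80,   84,   88,   92,   96,  100,  104,  108,  112,  116,  120,
        124,  128,  132,  136,  140]))
```

```bash
sed -i 's/A=q\[.*&(abs(q\[:,1\])<.1)\]; B/A=q[(abs(q[:,0]*1000-52)<6)\&(abs(q[:,1])<.1)]; B/' box.py; python3 - <<'E'
from box import *
s=dict(np.load("w2.npz")); P=deproj(s); P[:, :262]=np.nan; P[:,440:]=np.nan; P[130:]=np.nan
for g in [(.591,.157),(.592,.158)]: print(box(s,P,g))
# valve grip: black pixels
P=deproj(s); b=s["image"].max(-1)<70
m=b&(P[...,2]>.066)&(P[...,2]<.09); m[:,:190]=0;m[:,300:]=0;m[110:]=0
print(m.sum()); print(rect(s,P,(190,300,0,110),.066,.09,b))
E
```

```text
(array([0.5903, 0.157 ]), np.float64(85.42), [466, 373, 208, 215], [np.float64(51.6), np.float64(-51.6), np.float64(105.1), np.float64(-105.1)], [np.float64(1.2), np.float64(1.2), np.float64(1.3), np.float64(1.2)])
(array([0.5903, 0.157 ]), np.float64(85.42), [466, 373, 208, 215], [np.float64(51.6), np.float64(-51.6), np.float64(105.1), np.float64(-105.1)], [np.float64(1.2), np.float64(1.2), np.float64(1.3), np.float64(1.2)])
282
{'c': array([0.5469, 0.3282]), 'L': 33.3, 'W': 12.2, 'yaw_long': -12.5, 'z': np.float64(0.0799), 'zmx': np.float64(0.0821), 'n': 282}
```

```bash
python3 - <<'E'
from box import *
s=dict(np.load("w2.npz")); P=deproj(s)
for y0 in np.arange(-.14,.06,.02):
    m=(P[...,0]>.48)&(P[...,0]<.72)&(P[...,1]>y0)&(P[...,1]<y0+.02); print(y0.round(2),m.sum(),np.nanmax(P[m][:,2]).round(3) if m.any() else None, P[m&(P[...,2]>.05)][:,0].min().round(3) if (m&(P[...,2]>.05)).any() else '')
st=manip.sense(); t=st["tcp_pos"]; print(t,togo(.4595-t[0],.3284-t[1],0))
E
```

```text
-0.14 3518 0.183 0.515
-0.12 5711 0.184 0.515
-0.1 3077 0.12 0.515
-0.08 2462 0.109 0.514
-0.06 6495 0.108 0.515
-0.04 1854 0.018 
-0.02 1942 0.018 
0.0 2010 0.017 
0.02 1645 0.013 
0.04 1695 0.043 
[0.42113469 0.163684   0.40020197] [ 7.98380723e+00 -1.49094376e+01 -8.28823735e-03]
```

First reach, what could be taken for what (pixels in w2 / scene). The V-blocks are the two light steel blocks with grooves at w2 (231,108) and (296,180). They could be confused with the white cover at (386,154) or the bearing at (184,55), neither of which has a groove. The gaskets are orange, at w2 (285,124) and (335,140); the pink look-alike is at scene (233,220) and stays put. I'm taking the V-block at (231,108) first and will check it in a close crop.

```bash
python3 - <<'E'
from h import *
s=dict(np.load("w2.npz")); crop(s,170,420,40,220,3,"c1")
E
python3 -m creep '{"claw":[8.5,8.5,8.5,8.5,8.5,8.5,8.5,8.5,8.5,8.5,8.5],"dp":[[8,-14.9,0],[8,-14.9,0],[8,-14.9,0],[8,-14.9,0],[8,-14.9,26],[8,-14.9,26],[8,-14.9,26],[8,-14.9,26],[8,-14.9,26],[8,-14.9,26],[8,-14.9,26]],"roll":[0.02,0.02,0.02,0.02,0.02,0.02,0.02,0.02,0.02,0.02,0.02]}' 60
python3 - <<'E'
from meas import *
st=manip.sense(); print(st["tcp_pos"],Ro.from_quat(st["tool_rot"]).as_matrix()[:,0])
s=imaging.snapshot("wrist"); cv2.imwrite("pics/w3.png",s["image"][:,:,::-1])
E
```

```text
t: 3.65
tcp_pos: [0.4606, 0.3254, 0.139]
tool_rot: [0.993, 0.118, -0.002, 0.001]
force: [0.2, 0.0, 0.8]
finger_gap: 0.992
[0.46062442 0.3254229  0.13901903] [ 0.97200974  0.23490462 -0.00410842]
```

View pics/c1.png

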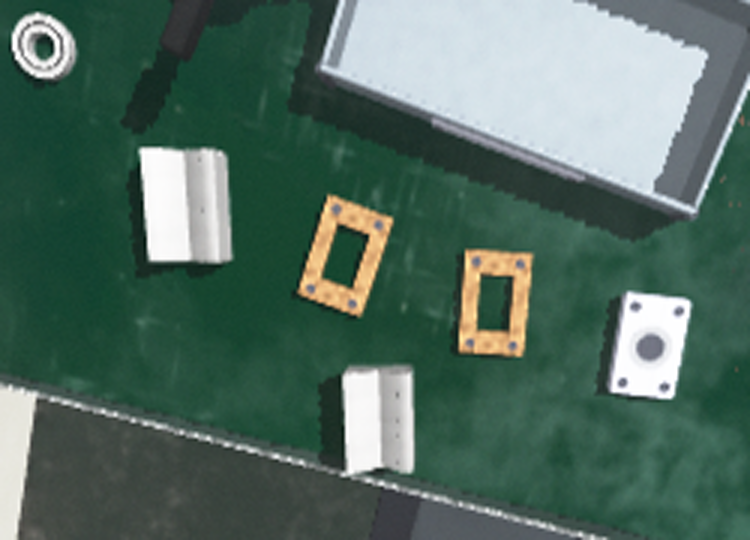

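View pics/w3.png

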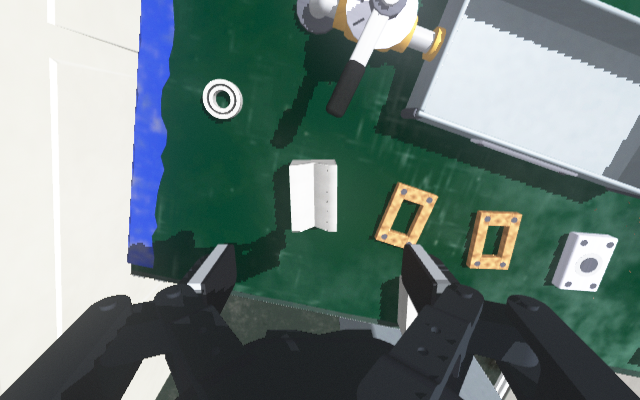

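```bash
python3 - <<'E'
from meas import *
s=imaging.snapshot("wrist"); st=manip.sense(); print(st["t"],st["tcp_pos"],Ro.from_quat(st["tool_rot"]).as_matrix()[:,0],st["q"])
P=deproj(s); r=rect(s,P,(270,355,145,245),.02,.04); print(r)
t=st["tcp_pos"]; print(togo(r["c"][0]-t[0],r["c"][1]-t[1],0.021-t[2]))
E
```

```text
3.75 [0.4628152  0.32705104 0.14232288] [0.97182337 0.23567787 0.00390881] [ 4.18121625e-01  5.96303160e-01  1.67934149e+00 -2.22741056e-04
  8.62005673e-01  1.75114367e+00]
{'c': array([0.4601, 0.3286]), 'L': 60.6, 'W': 40.1, 'yaw_long': 14.4, 'z': np.float64(0.0288), 'zmx': np.float64(0.0317), 'n': 2731}
[-0.27478712 -0.20797037 12.1314208 ]
```

```bash
python3 -m creep '{"claw":[8,7,6.5,6.5,6.5,6.5,6.5],"dp":[[0,0,5],[0,0,9],[0,0,9],[0,0,11],[0,0,12],[0,0,12],[0,0,12]],"roll":[0,0,0,0,0,0,0]}' 60
python3 - <<'E'
from meas import *
st=manip.sense(); print(st["t"],st["tcp_pos"],st["force"])
s=imaging.snapshot("wrist"); st=manip.sense(); print(st["tcp_pos"]); cv2.imwrite("pics/w4.png",s["image"][:,:,::-1])
E
```

```text
t: 4.45
tcp_pos: [0.462, 0.3276, 0.0224]
tool_rot: [0.993, 0.119, 0.002, -0.0]
force: [-0.0, 0.9, -0.3]
finger_gap: 0.757
4.45 [0.46198046 0.32760342 0.02236076] [-0.04327617  0.85447658 -0.29145376]
[0.46191624 0.3276015  0.02226873]
```

View pics/w4.png

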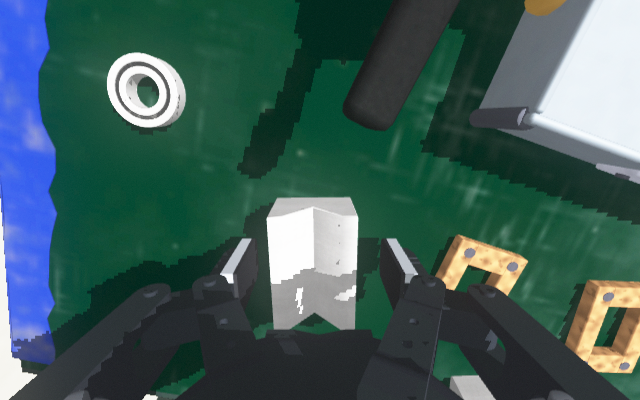

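The jaws straddle the V-block (block at about (312,265), pads at (240,262) and (398,262)). Closing and lifting.

```bash
python3 -m creep '{"claw":[3,3,3,3,3,3,3,3,3,3,3,3],"dp":[[0,0,0],[0,0,0],[0,0,0],[0,0,0],[0,0,0],[0,0,-2],[0,0,-5],[0,0,-9],[0,0,-12],[0,0,-12],[0,0,-12],[0,0,-12]],"roll":[0,0,0,0,0,0,0,0,0,0,0,0]}' 80
python3 - <<'E'
from meas import *
st=manip.sense(); t=st["tcp_pos"]; M=Ro.from_quat(st["tool_rot"]).as_matrix(); yaw=np.degrees(np.arctan2(M[1,0],M[0,0])); print(yaw, st["q"])
print(togo(.5850-t[0],.0912-t[1],0), np.radians(yaw-85.42))
E
```

```text
t: 5.7
tcp_pos: [0.459, 0.3262, 0.1382]
tool_rot: [0.993, 0.119, -0.002, 0.001]
force: [-0.6, -0.2, -5.1]
finger_gap: 0.454
13.680992140312972 [ 4.19443154e-01  6.01459215e-01  1.68496612e+00 -2.95738662e-05
  8.60200629e-01  1.75147818e+00]
[ 6.68324254e+00  2.58134386e+01 -9.14982402e-03] -1.252081889265629
```

```bash
python3 -m creep '{"claw":[3,3,3,3,3,3,3,3,3,3,3,3],"dp":[[6.7,25.8,0],[6.7,25.8,0],[6.7,25.8,0],[6.7,25.8,0],[6.7,25.8,0],[6.7,25.8,0],[6.7,25.8,0],[6.7,25.8,0],[6.7,25.8,0],[6.7,25.8,0],[6.7,25.8,0],[6.7,25.8,0]],"roll":[-1.252,-1.252,-1.252,-1.252,-1.252,-1.252,-1.252,-1.252,-1.252,-1.252,-1.252,-1.252]}'
cat > where.py <<'E'
import sys
from box import *
X=float(sys.argv[1]);Y=float(sys.argv[2]);Z=float(sys.argv[3]);yw=float(sys.argv[4])
s=imaging.snapshot("wrist"); st=manip.sense(); t=st["tcp_pos"]; M=Ro.from_quat(st["tool_rot"]).as_matrix(); yaw=np.degrees(np.arctan2(M[1,0],M[0,0]))
if len(sys.argv)>5: cv2.imwrite("pics/"+sys.argv[5]+".png",s["image"][:,:,::-1]); np.savez("last.npz",**s)
d=(yaw-yw+90)%180-90
print("t",st["t"],"tcp",t.round(4),"yaw",yaw.round(2),"q6",st["q"][5].round(2),"F",st["force"].round(1),"gap_cm",round(st["finger_gap"]*8.54,2)); print("dp",togo(X-t[0],Y-t[1],Z-t[2]).round(2),"roll",np.radians(d).round(3))
E
python3 where.py .5850 .0912 .027 85.42 w5
```

```text
t: 6.9
tcp_pos: [0.5863, 0.0923, 0.1393]
tool_rot: [0.735, 0.678, -0.001, -0.001]
force: [0.4, 1.1, -5.2]
finger_gap: 0.454
t 6.95 tcp [0.5865 0.0924 0.1396] yaw 85.36 q6 0.05 F [-0.1  0.4 -5.6] gap_cm 3.85
dp [-0.13 -0.12 11.26] roll -0.001
```

View pics/w5.png

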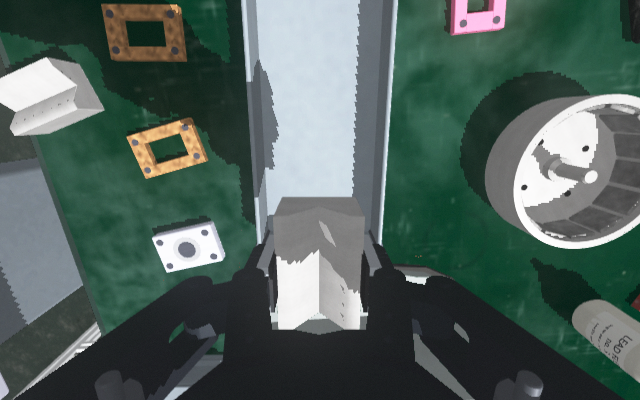

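The V-block hangs centred between the box walls (rim lines at about (245,130) and (390,130)). Lowering it.

```bash
python3 -m creep '{"claw":[3,3,3,3,3,3,3,3],"dp":[[-0.1,-0.1,4],[-0.1,-0.1,8],[-0.1,-0.1,10],[-0.1,-0.1,10.6],[-0.1,-0.1,11],[-0.1,-0.1,11.2],[-0.1,-0.1,11.2],[-0.1,-0.1,11.2]],"roll":[0,0,0,0,0,0,0,0]}'; python3 where.py .5850 .0912 .027 85.42 w6
```

```text
t: 7.75
tcp_pos: [0.5867, 0.0913, 0.0295]
tool_rot: [0.735, 0.678, 0.001, 0.001]
force: [-0.6, 0.3, -5.4]
finger_gap: 0.455
t 7.8 tcp [0.5866 0.0913 0.0294] yaw 85.41 q6 0.05 F [ 0.6  0.4 -4.6] gap_cm 3.87
dp [-0.02 -0.16  0.24] roll -0.0
```

View pics/w6.png

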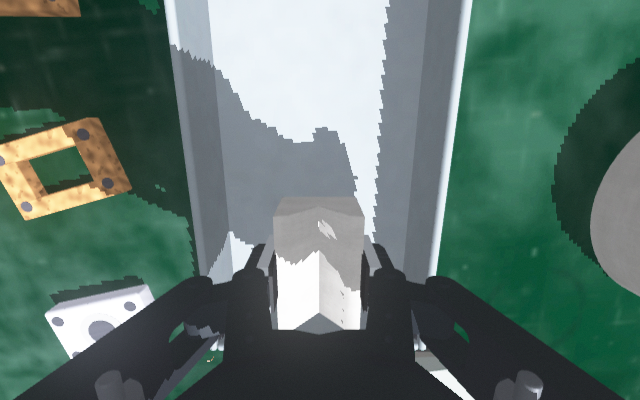

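```bash
python3 -m creep '{"claw":[3,3,3],"dp":[[0,-0.1,0.2],[0,-0.1,0.2],[0,-0.1,0.2]],"roll":[0,0,0]}'; python3 where.py .5850 .0912 .027 85.42
```

```text
t: 8.1
tcp_pos: [0.5854, 0.0914, 0.027]
tool_rot: [0.735, 0.678, 0.001, 0.0]
force: [-0.3, -0.2, -0.3]
finger_gap: 0.451
t 8.15 tcp [0.5854 0.0913 0.0269] yaw 85.41 q6 0.05 F [ 0.6 -0.3 -0.6] gap_cm 3.85
dp [-0.02 -0.04 -0.01] roll -0.0
```

```bash
python3 -m creep '{"claw":[5.4,5.4,5.4,5.4,5.4,5.4,5.4,5.4,5.4],"dp":[[0,0,0],[0,0,0],[0,0,0],[0,0,-3],[0,0,-6],[0,0,-10],[0,0,-12],[0,0,-12],[0,0,-12]],"roll":[0,0,0,0,0,0,0,0,0]}'; python3 where.py .3684 .1929 .14 15.5 w7
```

```text
t: 9.05
tcp_pos: [0.5846, 0.0914, 0.1464]
tool_rot: [0.735, 0.678, 0.0, 0.0]
force: [0.4, 1.4, -0.7]
finger_gap: 0.629
t 9.1 tcp [0.584  0.0914 0.1455] yaw 85.41 q6 0.05 F [-0.8  0.2 -0.5] gap_cm 5.4
dp [  8.4  -22.3    0.59] roll 1.22
```

View pics/w7.png

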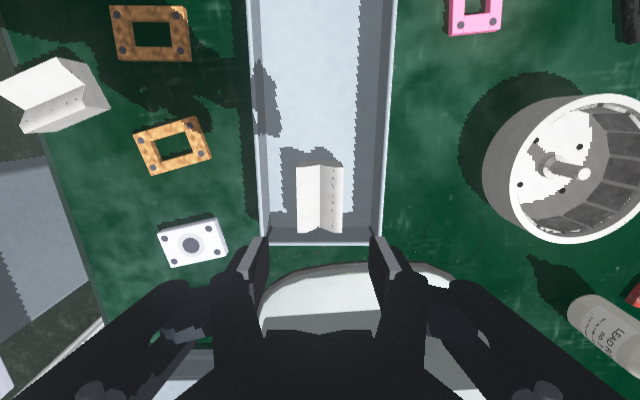

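The first block lies V up in the near end of the box (320,200). Now the second.

```bash
python3 -m creep '{"claw":[6.5,6.5,6.5,6.5,6.5,6.5,6.5,6.5,6.5,6.5,6.5,6.5],"dp":[[8.4,-22.3,0.6],[8.4,-22.3,0.6],[8.4,-22.3,0.6],[8.4,-22.3,0.6],[8.4,-22.3,0.6],[8.4,-22.3,0.6],[8.4,-22.3,0.6],[8.4,-22.3,0.6],[8.4,-22.3,0.6],[8.4,-22.3,0.6],[8.4,-22.3,0.6],[8.4,-22.3,0.6]],"roll":[1.22,1.22,1.22,1.22,1.22,1.22,1.22,1.22,1.22,1.22,1.22,1.22]}'
python3 where.py .3684 .1929 .021 15.5 w8
```

```text
t: 10.3
tcp_pos: [0.3691, 0.1928, 0.1401]
tool_rot: [0.991, 0.136, -0.0, 0.0]
force: [-0.2, 0.1, -0.3]
finger_gap: 0.758
t 10.35 tcp [0.3692 0.1928 0.1402] yaw 15.56 q6 1.51 F [ 0.6 -0.1  0.1] gap_cm 6.49
dp [-0.07 -0.03 11.92] roll 0.001
```

View pics/w8.png

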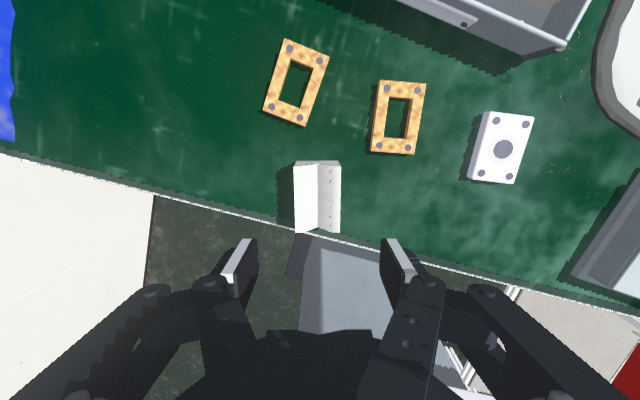

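```bash
python3 -m creep '{"claw":[6.5,6.5,6.5,6.5,6.5,6.5],"dp":[[0,0,4],[0,0,8],[0,0,10.5],[0,0,11.8],[0,0,11.8],[0,0,11.8]],"roll":[0,0,0,0,0,0]}'
python3 -m creep '{"claw":[3,3,3,3,3,3,3,3,3,3,3,3],"dp":[[0,0,0],[0,0,0],[0,0,0],[0,0,0],[0,0,0],[0,0,-2],[0,0,-5],[0,0,-9],[0,0,-12],[0,0,-12],[0,0,-12],[0,0,-12]],"roll":[0,0,0,0,0,0,0,0,0,0,0,0]}' 80
python3 where.py .5903 .157 .14 85.42 w9
```

```text
t: 10.95
tcp_pos: [0.3693, 0.1929, 0.0223]
tool_rot: [0.991, 0.135, -0.0, 0.0]
force: [0.1, -0.9, -0.0]
finger_gap: 0.759
t: 12.15
tcp_pos: [0.368, 0.1926, 0.1413]
tool_rot: [0.991, 0.135, -0.001, 0.0]
force: [-0.5, 1.2, -5.9]
finger_gap: 0.45
t 12.2 tcp [0.368  0.1926 0.1411] yaw 15.51 q6 1.51 F [ 0.8  0.7 -5.6] gap_cm 3.87
dp [20.47  9.38  0.03] roll -1.22
```

View pics/w9.png

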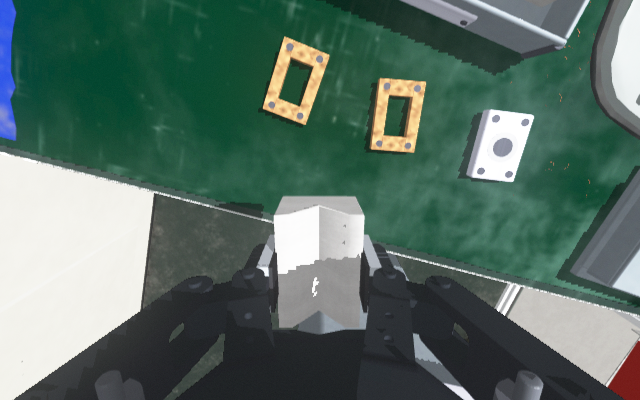

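```bash
python3 -m creep '{"claw":[3,3,3,3,3,3,3,3,3,3,3,3],"dp":[[20.5,9.4,0],[20.5,9.4,0],[20.5,9.4,0],[20.5,9.4,0],[20.5,9.4,0],[20.5,9.4,0],[20.5,9.4,0],[20.5,9.4,0],[20.5,9.4,0],[20.5,9.4,0],[20.5,9.4,0],[20.5,9.4,0]],"roll":[-1.22,-1.22,-1.22,-1.22,-1.22,-1.22,-1.22,-1.22,-1.22,-1.22,-1.22,-1.22]}'
python3 where.py .5903 .157 .027 85.42 w10
```

```text
t: 13.4
tcp_pos: [0.5917, 0.1572, 0.1418]
tool_rot: [0.735, 0.678, -0.0, -0.0]
force: [-0.1, 0.3, -5.3]
finger_gap: 0.452
t 13.45 tcp [0.5918 0.1572 0.1421] yaw 85.36 q6 0.16 F [-0.1  0.2 -6.4] gap_cm 3.85
dp [-0.03 -0.14 11.51] roll -0.001
```

View pics/w10.png

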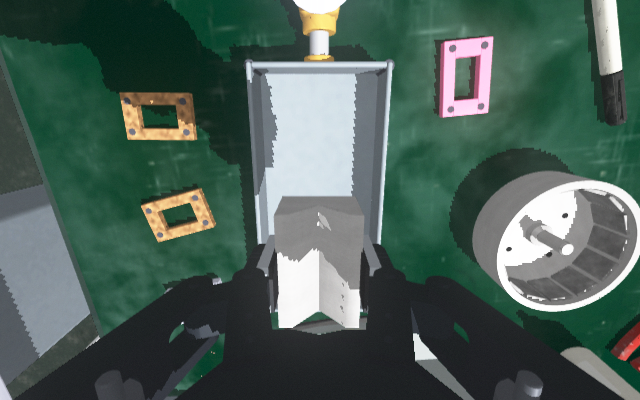

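```bash
python3 -m creep '{"claw":[3,3,3,3,3,3,3,3,3],"dp":[[0,-0.1,4],[0,-0.1,8],[0,-0.1,10],[0,-0.1,10.8],[0,-0.1,11.2],[0,-0.1,11.5],[0,-0.1,11.6],[0,-0.1,11.6],[0,-0.1,11.6]],"roll":[0,0,0,0,0,0,0,0,0]}'; python3 where.py .5903 .157 .027 85.42 w11
```

```text
t: 14.35
tcp_pos: [0.5919, 0.1573, 0.0287]
tool_rot: [0.735, 0.678, 0.001, 0.001]
force: [-2.7, -0.2, 6.9]
finger_gap: 0.451
t 14.4 tcp [0.5919 0.1574 0.0287] yaw 85.41 q6 0.16 F [-2.  -0.5  7.1] gap_cm 3.87
dp [-0.05 -0.16  0.17] roll -0.0
```

```bash
python3 -m creep '{"claw":[5.4,5.4,5.4,5.4,5.4,5.4,5.4,5.4,5.4],"dp":[[0,0,0],[0,0,0],[0,0,0],[0,0,-3],[0,0,-6],[0,0,-10],[0,0,-14],[0,0,-18],[0,0,-18]],"roll":[0,0,0,0,0,0,0,0,0]}'; python3 where.py .4526 .0466 .14 8.9 w12
python3 - <<'E'
from box import *
s=dict(np.load("last.npz")); P=deproj(s); a=np.radians(85.42)
ey=np.array([np.cos(a),np.sin(a)]); ex=np.array([ey[1],-ey[0]]); q=(P[...,:2]-[.5903,.157])
bx=q@ex;by=q@ey; ok=(abs(bx)<.048)&(abs(by)<.1)&(P[...,2]>.026)&(P[...,2]<.042)
n,l,st,_=cv2.connectedComponentsWithStats(ok.astype(np.uint8))
for lo,hi in [(-.11,-.033),(-.033,.05)]:
    m=ok&(by>lo)&(by<hi); print(m.sum(),"x",np.percentile(bx[m],[1,99]).round(4),"y",np.percentile(by[m],[1,99]).round(4),"z",np.percentile(P[m][:,2],[5,50,95]).round(4))
E
```

```text
t: 15.3
tcp_pos: [0.5951, 0.1578, 0.2127]
tool_rot: [0.735, 0.678, 0.005, 0.004]
force: [1.1, 0.7, -0.1]
finger_gap: 0.634
t 15.35 tcp [0.5932 0.1575 0.2098] yaw 85.42 q6 0.16 F [-0.6  0.3  0.1] gap_cm 5.42
dp [-12.19 -13.19   6.86] roll 1.336
1400 x [-0.0193  0.0197] y [-0.0969 -0.0379] z [0.0268 0.0339 0.0364]
1634 x [-0.0179  0.0212] y [-0.0312  0.0282] z [0.0269 0.0341 0.0364]
```

View pics/w12.png

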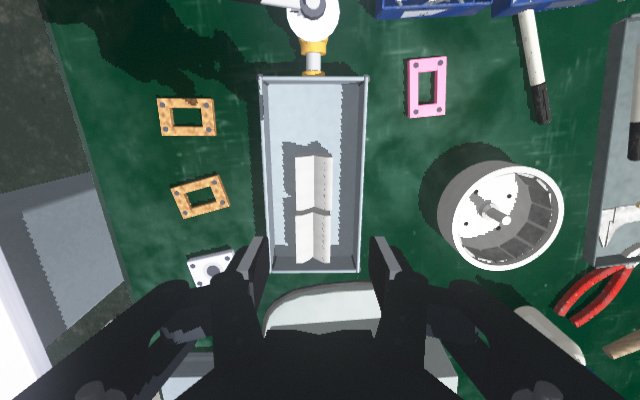

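Both V-blocks now lie V up on the box floor, tops at 35 mm, at (313,240) and (315,180). Cover next, at (210,268).

```bash
python3 -m creep '{"claw":[6.5,6.5,6.5,6.5,6.5,6.5,6.5,6.5,6.5,6.5,6.5,6.5],"dp":[[-12.2,-13.2,0],[-12.2,-13.2,0],[-12.2,-13.2,0],[-12.2,-13.2,2],[-12.2,-13.2,4],[-12.2,-13.2,6.8],[-12.2,-13.2,6.8],[-12.2,-13.2,6.8],[-12.2,-13.2,6.8],[-12.2,-13.2,6.8],[-12.2,-13.2,6.8],[-12.2,-13.2,6.8]],"roll":[1.336,1.336,1.336,1.336,1.336,1.336,1.336,1.336,1.336,1.336,1.336,1.336]}'
python3 where.py .4526 .0466 .021 8.9 w13
python3 - <<'E'
from meas import *
s=dict(np.load("last.npz")); P=deproj(s); print(rect(s,P,(260,380,140,250),.007,.02))
E
```

```text
t: 16.55
tcp_pos: [0.4493, 0.0462, 0.1379]
tool_rot: [0.997, 0.078, -0.0, -0.0]
force: [-0.3, -0.5, -0.5]
finger_gap: 0.764
t 16.6 tcp [0.4494 0.0462 0.1381] yaw 8.96 q6 1.27 F [ 0.7 -1.1 -0.8] gap_cm 6.5
dp [ 0.33  0.02 11.71] roll 0.001
{'c': array([0.4532, 0.0467]), 'L': 59.6, 'W': 40.1, 'yaw_long': 8.8, 'z': np.float64(0.0126), 'zmx': np.float64(0.0141), 'n': 2766}
```

View pics/w13.png

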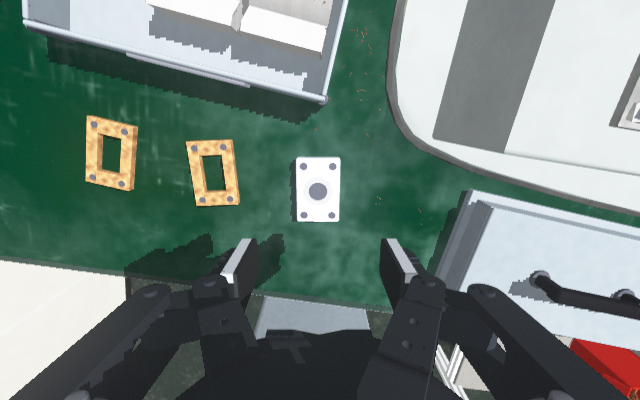

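```bash
python3 -m creep '{"claw":[6.5,6.5,6.5,6.5,6.5,6.5,6.5],"dp":[[0.3,0,4],[0.3,0,8],[0.3,0,10.5],[0.3,0,11.3],[0.3,0,11.7],[0.3,0,11.7],[0.3,0,11.7]],"roll":[0,0,0,0,0,0,0]}'
python3 where.py .4532 .0467 .021 8.9 w14
```

```text
t: 17.3
tcp_pos: [0.4533, 0.0466, 0.0223]
tool_rot: [0.997, 0.077, 0.001, 0.0]
force: [-0.1, 0.1, -0.4]
finger_gap: 0.761
t 17.35 tcp [0.4533 0.0466 0.0224] yaw 8.88 q6 1.27 F [-1.2  0.4  1. ] gap_cm 6.49
dp [-0.01 -0.01  0.14] roll -0.0
```

View pics/w14.png

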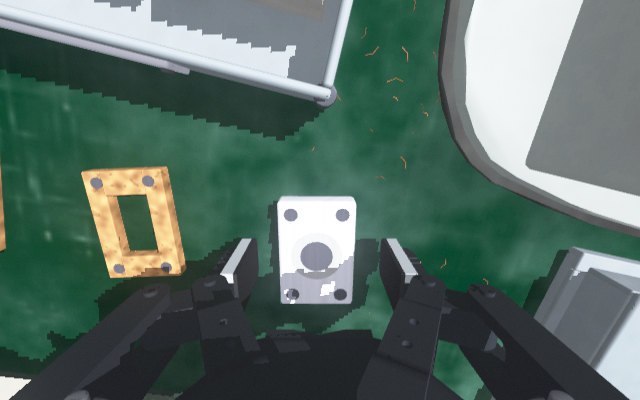

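```bash
python3 - <<'E'
from meas import *
s=dict(np.load("last.npz")); P=deproj(s)
m=np.zeros((400,640),bool); m[235:290,220:258]=1; m&=(P[...,2]>.002)
v,u=np.where(m&(P[...,2]>.006)); p=P[v,u]; i=np.argsort(p[:,2])[:15]; print(np.c_[u[i],v[i],p[i].round(4)])
E
```

```text
[[2.570e+02 2.490e+02 4.505e-01 7.810e-02 8.900e-03]
 [2.570e+02 2.480e+02 4.515e-01 7.800e-02 9.700e-03]
 [2.560e+02 2.410e+02 4.556e-01 7.890e-02 9.900e-03]
 [2.570e+02 2.530e+02 4.489e-01 7.770e-02 1.030e-02]
 [2.570e+02 2.500e+02 4.509e-01 7.780e-02 1.070e-02]
 [2.570e+02 2.560e+02 4.474e-01 7.740e-02 1.070e-02]
 [2.570e+02 2.540e+02 4.486e-01 7.750e-02 1.080e-02]
 [2.560e+02 2.420e+02 4.555e-01 7.870e-02 1.090e-02]
 [2.560e+02 2.400e+02 4.567e-01 7.880e-02 1.110e-02]
 [2.570e+02 2.520e+02 4.500e-01 7.760e-02 1.110e-02]
 [2.570e+02 2.510e+02 4.506e-01 7.760e-02 1.130e-02]
 [2.570e+02 2.550e+02 4.486e-01 7.730e-02 1.180e-02]
 [2.570e+02 2.640e+02 4.434e-01 7.680e-02 1.190e-02]
 [2.570e+02 2.580e+02 4.469e-01 7.710e-02 1.190e-02]
 [2.560e+02 2.460e+02 4.538e-01 7.830e-02 1.190e-02]]
```

```bash
python3 -m creep '{"claw":[5.5,4.5,3,3,3,3,3],"dp":[[0,0,0.3],[0,0,0.35],[0,0,0.35],[0,0,0.35],[0,0,0.35],[0,0,0.35],[0,0,0.35]],"roll":[0,0,0,0,0,0,0]}' 50
python3 where.py .4532 .0467 .021 8.9 w15
python3 -m creep '{"claw":[3,3,3,3,3,3,3,3],"dp":[[0,0,-1],[0,0,-3],[0,0,-6],[0,0,-10],[0,0,-12],[0,0,-12],[0,0,-12],[0,0,-12]],"roll":[0,0,0,0,0,0,0,0]}'
python3 where.py .5917 .1554 .14 85.42 w16
```

```text
t: 18.05
tcp_pos: [0.4527, 0.0467, 0.0184]
tool_rot: [0.997, 0.077, 0.0, 0.0]
force: [0.5, -0.8, 4.9]
finger_gap: 0.449
t 18.1 tcp [0.4527 0.0467 0.0184] yaw 8.88 q6 1.27 F [-0.4  0.5  6.2] gap_cm 3.85
dp [ 0.05  0.   -0.26] roll -0.0
t: 18.9
tcp_pos: [0.4516, 0.0468, 0.137]
tool_rot: [0.997, 0.077, -0.001, -0.0]
force: [0.6, 0.6, -2.0]
finger_gap: 0.45
t 18.95 tcp [0.4516 0.0468 0.1368] yaw 8.86 q6 1.27 F [-0.2  0.4 -0.9] gap_cm 3.83
dp [15.51 -8.58 -0.36] roll -1.336
```

View pics/w16.png

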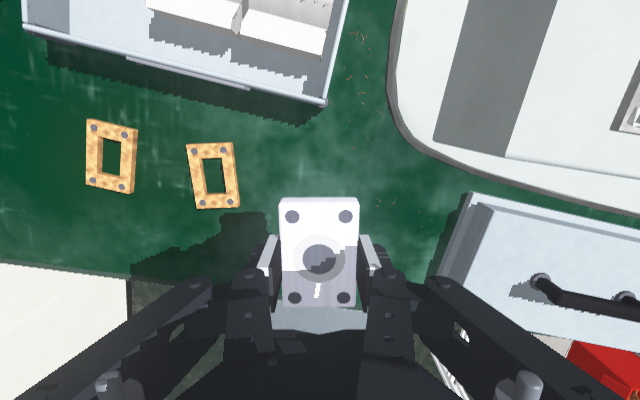

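```bash
python3 -m creep '{"claw":[3,3,3,3,3,3,3,3,3,3,3,3],"dp":[[15.5,-8.6,-0.4],[15.5,-8.6,-0.4],[15.5,-8.6,-0.4],[15.5,-8.6,-0.4],[15.5,-8.6,-0.4],[15.5,-8.6,-0.4],[15.5,-8.6,-0.4],[15.5,-8.6,-0.4],[15.5,-8.6,-0.4],[15.5,-8.6,-0.4],[15.5,-8.6,-0.4],[15.5,-8.6,-0.4]],"roll":[-1.336,-1.336,-1.336,-1.336,-1.336,-1.336,-1.336,-1.336,-1.336,-1.336,-1.336,-1.336]}'
python3 where.py .5917 .1554 .0534 85.42 w17
```

```text
t: 20.15
tcp_pos: [0.5921, 0.1555, 0.141]
tool_rot: [0.735, 0.678, -0.001, -0.0]
force: [0.2, -1.1, -2.2]
finger_gap: 0.452
t 20.2 tcp [0.5922 0.1555 0.1413] yaw 85.33 q6 0.16 F [-0.7  0.  -0.7] gap_cm 3.84
dp [-0.01 -0.04  8.79] roll -0.002
```

View pics/w17.png

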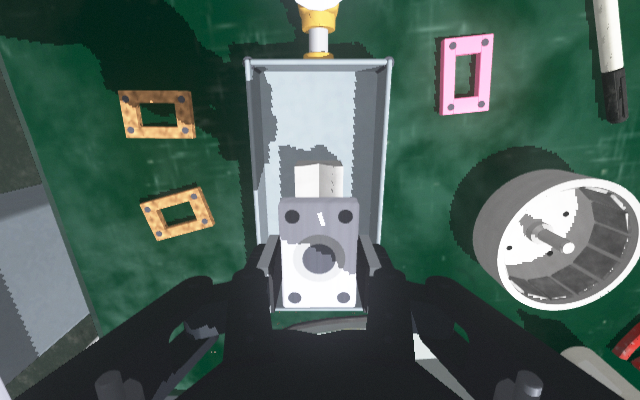

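```bash
python3 -m creep '{"claw":[3,3,3,3,3,3,3,3],"dp":[[0,0,3],[0,0,6],[0,0,7.5],[0,0,8.2],[0,0,8.4],[0,0,8.6],[0,0,8.6],[0,0,8.6]],"roll":[0,0,0,0,0,0,0,0]}'
python3 where.py .5917 .1554 .0534 85.42 w18
```

```text
t: 21.0
tcp_pos: [0.5931, 0.1556, 0.0568]
tool_rot: [0.735, 0.678, 0.001, 0.001]
force: [1.0, 0.0, 0.1]
finger_gap: 0.453
t 21.05 tcp [0.593  0.1556 0.0567] yaw 85.42 q6 0.15 F [ 0.8  0.5 -1.6] gap_cm 3.86
dp [-0.03 -0.13  0.33] roll -0.0
```

```bash
python3 -m creep '{"claw":[3,3,3,3],"dp":[[0,-0.1,0.1],[0,-0.1,0.2],[0,-0.1,0.3],[0,-0.1,0.3]],"roll":[0,0,0,0]}'
python3 where.py .5917 .1554 .0534 85.42 w18
```

```text
t: 21.45
tcp_pos: [0.5914, 0.1556, 0.0535]
tool_rot: [0.735, 0.678, -0.0, 0.0]
force: [-1.3, 0.0, 4.2]
finger_gap: 0.452
t 21.5 tcp [0.5914 0.1556 0.0535] yaw 85.42 q6 0.15 F [-0.9  0.1  5. ] gap_cm 3.91
dp [-0.02  0.03  0.01] roll 0.0
```

View pics/w18.png

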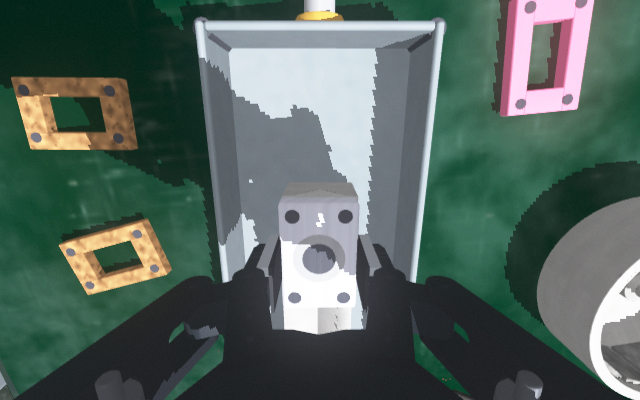

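The cover sits aligned on the V-block (318,255), with contact at the expected height. Releasing.

```bash
python3 -m creep '{"claw":[5.2,5.2,5.2,5.2,5.2,5.2,5.2,5.2],"dp":[[0,0,0],[0,0,0],[0,0,0],[0,0,-3],[0,0,-7],[0,0,-11],[0,0,-11],[0,0,-11]],"roll":[0,0,0,0,0,0,0,0]}'; python3 where.py .4524 .1438 .12 11.3 w19
cat > stack.py <<'E'
from box import *
s=dict(np.load("last.npz")); P=deproj(s); a=np.radians(85.42)
ey=np.array([np.cos(a),np.sin(a)]); ex=np.array([ey[1],-ey[0]]); q=(P[...,:2]-[.5903,.157])
bx=q@ex;by=q@ey
for zl,zh in [(.03,.041),(.043,.051),(.051,.059),(.059,.067)]:
    m=(abs(bx)<.046)&(abs(by)<.1)&(P[...,2]>zl)&(P[...,2]<zh); m[235:]=0
    if m.sum()>100:
        (c,(w,h),an)=cv2.minAreaRect((np.stack([bx[m],by[m]],1)*1000).astype(np.float32)); print(zl,m.sum(),"c",np.round(c,1),"wh",np.round((w,h),1),round(an,1),"z",np.percentile(P[m][:,2],[5,50,95]).round(4))
E
python3 stack.py
```

```text
t: 22.3
tcp_pos: [0.592, 0.1557, 0.1638]
tool_rot: [0.735, 0.678, 0.001, 0.001]
force: [0.9, -0.1, -0.9]
finger_gap: 0.608
t 22.35 tcp [0.5909 0.1556 0.1624] yaw 85.42 q6 0.15 F [-0.3  0.9 -1. ] gap_cm 5.23
dp [ -2.28 -13.71   4.25] roll 1.294
0.03 256 c [ 1.  -7.8] wh [73.1 39.7] 88.9 z [0.0306 0.0346 0.0402]
0.043 2910 c [ 1.5 -1.7] wh [40.  59.6] 0.1 z [0.0462 0.0475 0.0486]
```

View pics/w19.png

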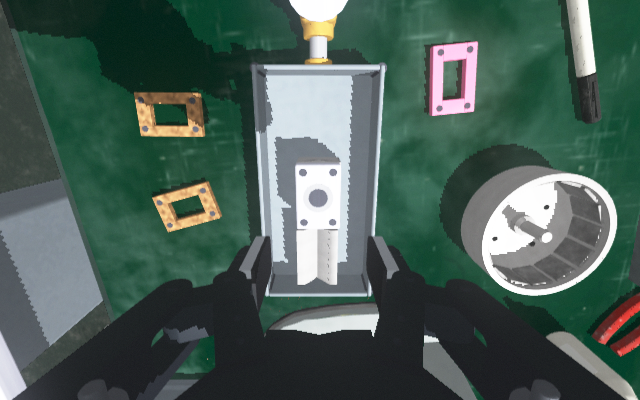

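```bash
python3 -m creep '{"claw":[6,6,6,6,6,6,6,6,6,6,6,6],"dp":[[-2.3,-13.7,0],[-2.3,-13.7,0],[-2.3,-13.7,0],[-2.3,-13.7,2],[-2.3,-13.7,4.3],[-2.3,-13.7,4.3],[-2.3,-13.7,4.3],[-2.3,-13.7,4.3],[-2.3,-13.7,4.3],[-2.3,-13.7,4.3],[-2.3,-13.7,4.3],[-2.3,-13.7,4.3]],"roll":[1.294,1.294,1.294,1.294,1.294,1.294,1.294,1.294,1.294,1.294,1.294,1.294]}'
python3 where.py .4524 .1438 .019 11.3 w20
python3 - <<'E'
from meas import *
s=dict(np.load("last.npz")); P=deproj(s); print(rect(s,P,(265,375,140,250),.004,.015))
E
```

```text
t: 23.55
tcp_pos: [0.4526, 0.1436, 0.1192]
tool_rot: [0.995, 0.099, -0.001, -0.0]
force: [-0.9, 0.3, -0.7]
finger_gap: 0.707
t 23.6 tcp [0.4527 0.1436 0.1194] yaw 11.33 q6 1.44 F [ 0.2  0.9 -0. ] gap_cm 6.02
dp [-0.02 -0.02 10.04] roll 0.001
{'c': array([0.4529, 0.1438]), 'L': 60.3, 'W': 40.1, 'yaw_long': 10.8, 'z': np.float64(0.0084), 'zmx': np.float64(0.0098), 'n': 2224}
```

View pics/w20.png

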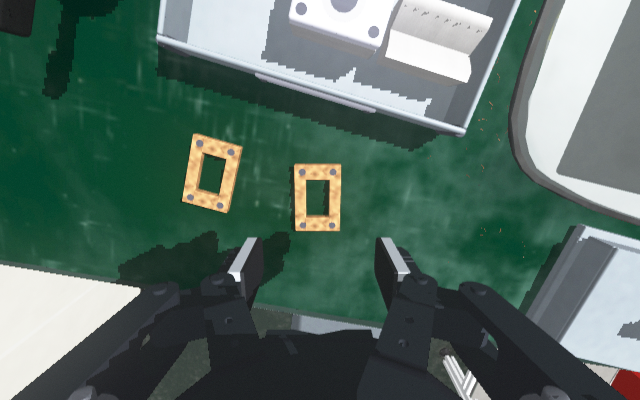

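```bash
python3 -m creep '{"claw":[6,6,6,6,6,6,6,3,3,3,3,3],"dp":[[0,0,4],[0,0,7],[0,0,9],[0,0,9.7],[0,0,10],[0,0,10],[0,0,10],[0,0,10],[0,0,10],[0,0,10],[0,0,10],[0,0,10]],"roll":[0,0,0,0,0,0,0,0,0,0,0,0]}' 25
python3 where.py .4532 .0467 .021 8.9 w21
python3 -m creep '{"claw":[3,3,3,3,3,3,3,3],"dp":[[0,0,-1],[0,0,-3],[0,0,-6],[0,0,-10],[0,0,-12],[0,0,-12],[0,0,-12],[0,0,-12]],"roll":[0,0,0,0,0,0,0,0]}'
python3 where.py .5917 .1552 .14 85.42 w22
```

```text
t: 24.8
tcp_pos: [0.4536, 0.1437, 0.0208]
tool_rot: [0.995, 0.098, 0.001, 0.0]
force: [-0.3, -0.7, 6.6]
finger_gap: 0.453
t 24.85 tcp [0.4536 0.1437 0.0209] yaw 11.28 q6 1.45 F [-0.5  0.4  6.5] gap_cm 3.89
dp [-1.94  9.5  -0.02] roll 0.042
t: 25.65
tcp_pos: [0.4521, 0.1436, 0.1391]
tool_rot: [0.995, 0.098, -0.001, -0.0]
force: [-0.5, -0.7, -0.1]
finger_gap: 0.456
t 25.7 tcp [0.4521 0.1435 0.1388] yaw 11.27 q6 1.45 F [ 0.1 -0.5 -1.2] gap_cm 3.89
dp [13.92  1.59 -0.16] roll -1.294
```

View pics/w22.png

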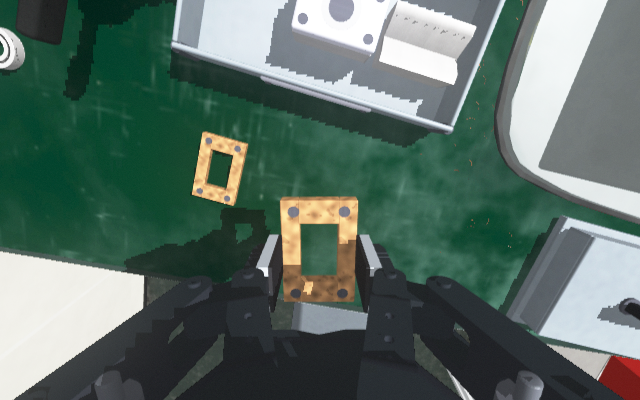

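```bash
python3 -m creep '{"claw":[3,3,3,3,3,3,3,3,3,3,3,3],"dp":[[13.9,1.5,-0.2],[13.9,1.5,-0.2],[13.9,1.5,-0.2],[13.9,1.5,-0.2],[13.9,1.5,-0.2],[13.9,1.5,-0.2],[13.9,1.5,-0.2],[13.9,1.5,-0.2],[13.9,1.5,-0.2],[13.9,1.5,-0.2],[13.9,1.5,-0.2],[13.9,1.5,-0.2]],"roll":[-1.294,-1.294,-1.294,-1.294,-1.294,-1.294,-1.294,-1.294,-1.294,-1.294,-1.294,-1.294]}'
python3 where.py .5917 .1552 .0679 85.42 w23
```

```text
t: 26.9
tcp_pos: [0.592, 0.1561, 0.1411]
tool_rot: [0.735, 0.678, -0.001, -0.0]
force: [0.3, -0.1, -0.1]
finger_gap: 0.458
t 26.95 tcp [0.5921 0.1561 0.1413] yaw 85.35 q6 0.16 F [ 0.3 -0.1 -0.5] gap_cm 3.9
dp [-0.09 -0.02  7.34] roll -0.001
```

View pics/w23.png

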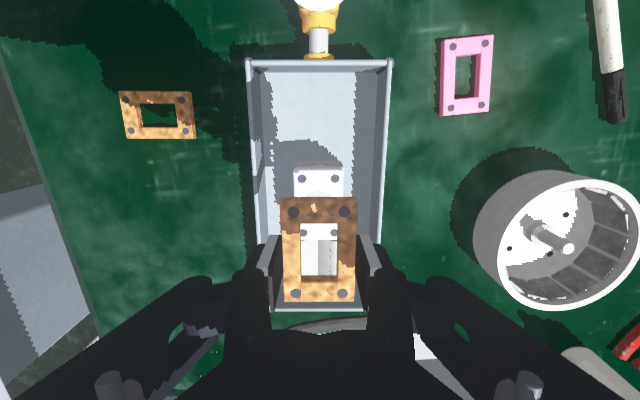

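```bash
python3 -m creep '{"claw":[3,3,3,3,3,3,3,3],"dp":[[0,0,3],[0,-0.1,5.5],[0,-0.1,6.5],[0,-0.1,7],[0,-0.1,7.2],[0,-0.1,7.2],[0,-0.1,7.2],[0,-0.1,7.2]],"roll":[0,0,0,0,0,0,0,0]}'
python3 where.py .5917 .1552 .0679 85.42 w24
```

```text
t: 27.75
tcp_pos: [0.5919, 0.1562, 0.0707]
tool_rot: [0.735, 0.678, 0.001, 0.001]
force: [-1.1, -0.2, -0.3]
finger_gap: 0.456
t 27.8 tcp [0.5918 0.1563 0.0706] yaw 85.42 q6 0.16 F [-0.3  0.1 -0.5] gap_cm 3.91
dp [-0.11 -0.    0.27] roll -0.0
```

View pics/w24.png

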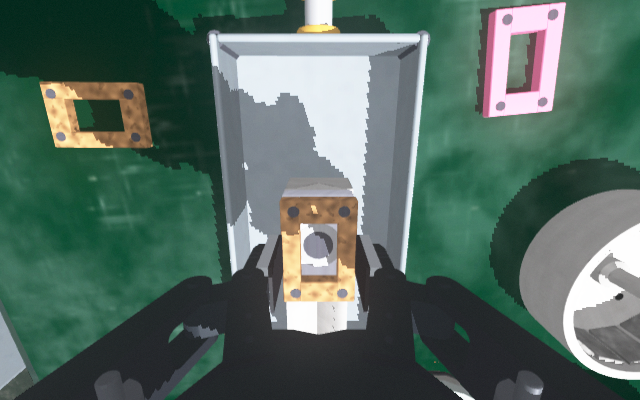

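```bash
python3 -m creep '{"claw":[3,3,3,3],"dp":[[-0.1,0,0.1],[-0.1,0,0.2],[-0.1,0,0.25],[-0.1,0,0.25]],"roll":[0,0,0,0]}'
python3 -m creep '{"claw":[4.6,5.2,5.2,5.2,5.2,5.2,5.2,5.2],"dp":[[0,0,0],[0,0,0],[0,0,0],[0,0,-3],[0,0,-7],[0,0,-10],[0,0,-10],[0,0,-10]],"roll":[0,0,0,0,0,0,0,0]}'; python3 where.py .4554 .2367 .12 -5 w25; python3 stack.py
```

```text
t: 28.2
tcp_pos: [0.5913, 0.1551, 0.0679]
tool_rot: [0.735, 0.678, 0.0, 0.0]
force: [-1.1, -1.0, 4.9]
finger_gap: 0.456
t: 29.0
tcp_pos: [0.5913, 0.1552, 0.1677]
tool_rot: [0.735, 0.678, 0.0, 0.0]
force: [0.4, 0.2, -0.5]
finger_gap: 0.606
t 29.05 tcp [0.5905 0.1552 0.1666] yaw 85.42 q6 0.15 F [-0.8 -0.2 -0.4] gap_cm 5.24
dp [  7.05 -14.11   4.68] roll -1.563
0.03 136 c [ 1.2 -8.8] wh [74.8 39.1] 89.5 z [0.0308 0.0343 0.0382]
0.043 937 c [1.8 3.4] wh [39.3 49.1] 1.0 z [0.0463 0.0478 0.0494]
0.051 2204 c [ 1.3 -3.2] wh [40.  60.1] 0.3 z [0.0541 0.0554 0.0565]
```

View pics/w25.png

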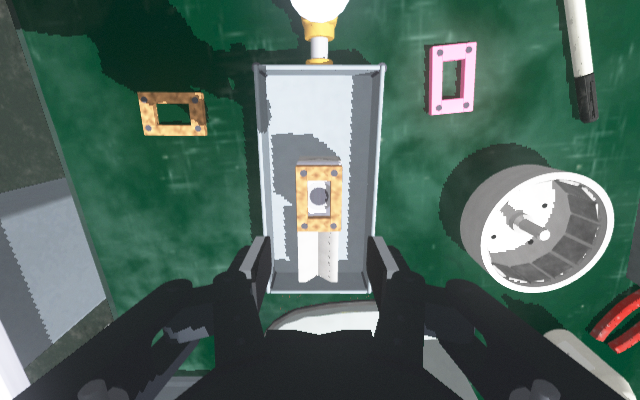

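The first gasket is flat on the cover (319,198). Gasket two, at (173,114).

```bash
python3 -m creep '{"claw":[6,6,6,6,6,6,6,6,6,6,6,6],"dp":[[7,-14.1,0],[7,-14.1,0],[7,-14.1,0],[7,-14.1,2],[7,-14.1,4.6],[7,-14.1,4.6],[7,-14.1,4.6],[7,-14.1,4.6],[7,-14.1,4.6],[7,-14.1,4.6],[7,-14.1,4.6],[7,-14.1,4.6]],"roll":[1.578,1.578,1.578,1.578,1.578,1.578,1.578,1.578,1.578,1.578,1.578,1.578]}'
python3 where.py .4554 .2367 .019 -5 w26
python3 - <<'E'
from meas import *
s=dict(np.load("last.npz")); P=deproj(s); print(rect(s,P,(265,375,140,250),.004,.015))
E
```

```text
t: 30.25
tcp_pos: [0.455, 0.2358, 0.1197]
tool_rot: [0.999, -0.044, -0.002, 0.001]
force: [-0.3, -0.3, -0.2]
finger_gap: 0.703
t 30.3 tcp [0.4552 0.2359 0.1199] yaw -4.9 q6 1.92 F [-1.2 -0.1 -0.4] gap_cm 6.0
dp [ 0.04 -0.09 10.09] roll 0.002
{'c': array([0.4559, 0.2368]), 'L': 60.4, 'W': 40.0, 'yaw_long': -5.0, 'z': np.float64(0.0085), 'zmx': np.float64(0.0099), 'n': 2250}
```

View pics/w26.png

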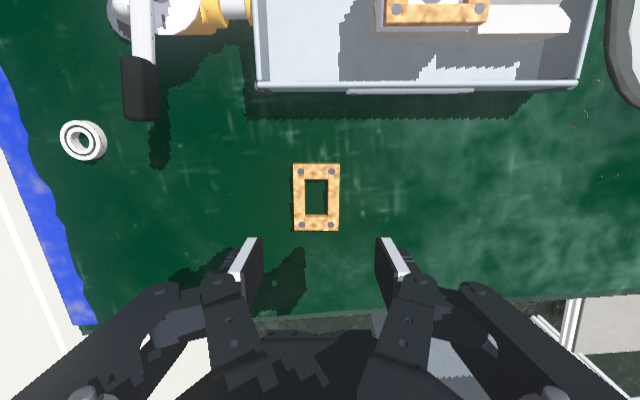

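```bash
python3 -m creep '{"claw":[6,6,6,6,6,6,6,3,3,3,3,3],"dp":[[0,-0.1,4],[0,-0.1,7],[0,-0.1,9],[0,-0.1,9.7],[0,-0.1,10],[0,-0.1,10],[0,-0.1,10],[0,-0.1,10],[0,-0.1,10],[0,-0.1,10],[0,-0.1,10],[0,-0.1,10]],"roll":[0,0,0,0,0,0,0,0,0,0,0,0]}' 25
python3 where.py .4532 .0467 .021 8.9 w27
python3 -m creep '{"claw":[3,3,3,3,3,3,3,3],"dp":[[0,0,-1],[0,0,-3],[0,0,-6],[0,0,-10],[0,0,-12],[0,0,-12],[0,0,-12],[0,0,-12]],"roll":[0,0,0,0,0,0,0,0]}'
python3 where.py .5915 .1545 .14 85.42 w28
```

```text
t: 31.5
tcp_pos: [0.4569, 0.2374, 0.0224]
tool_rot: [0.999, -0.043, 0.001, -0.0]
force: [-1.2, -1.8, 5.8]
finger_gap: 0.458
t 31.55 tcp [0.4569 0.2374 0.0224] yaw -4.99 q6 1.92 F [-0.3 -0.4  7.3] gap_cm 3.9
dp [ 1.28 19.03  0.13] roll -0.242
t: 32.35
tcp_pos: [0.4554, 0.237, 0.1405]
tool_rot: [0.999, -0.044, -0.001, 0.0]
force: [0.2, 0.5, -0.6]
finger_gap: 0.451
t 32.4 tcp [0.4554 0.2369 0.1402] yaw -5.0 q6 1.92 F [-0.  -0.2 -0.7] gap_cm 3.88
dp [14.28  7.02 -0.02] roll 1.563
```

View pics/w28.png

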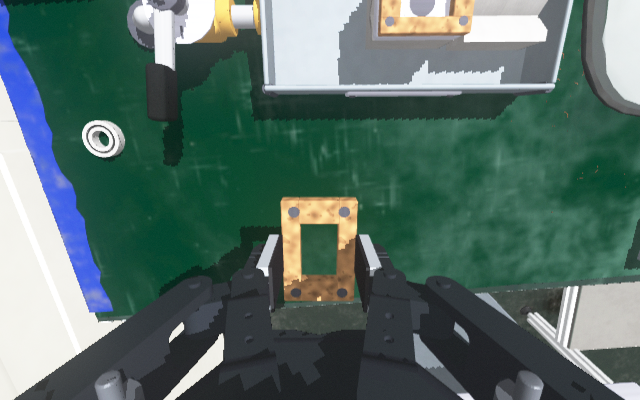

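```bash
python3 -m creep '{"claw":[3,3,3,3,3,3,3,3,3,3,3,3],"dp":[[14.2,6.9,0],[14.2,6.9,0],[14.2,6.9,0],[14.2,6.9,0],[14.2,6.9,0],[14.2,6.9,0],[14.2,6.9,0],[14.2,6.9,0],[14.2,6.9,0],[14.2,6.9,0],[14.2,6.9,0],[14.2,6.9,0]],"roll":[-1.578,-1.578,-1.578,-1.578,-1.578,-1.578,-1.578,-1.578,-1.578,-1.578,-1.578,-1.578]}'
python3 where.py .5915 .155 .0774 85.42 w29
```

```text
t: 33.6
tcp_pos: [0.5909, 0.156, 0.1396]
tool_rot: [0.735, 0.678, -0.001, -0.001]
force: [-0.7, -0.0, -0.7]
finger_gap: 0.452
t 33.65 tcp [0.5911 0.156  0.1398] yaw 85.32 q6 0.16 F [-0.1  0.2 -0.7] gap_cm 3.87
dp [-0.1   0.07  6.24] roll -0.002
```

View pics/w29.png

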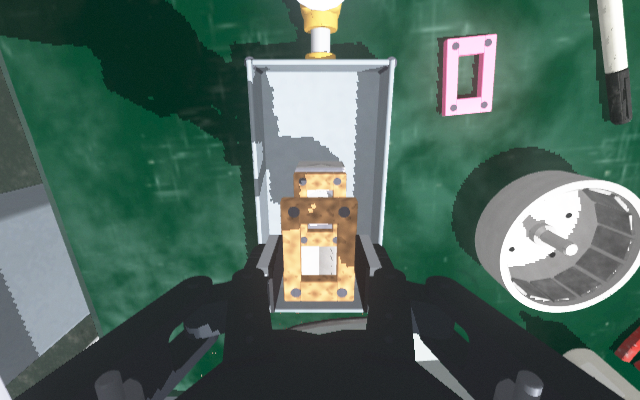

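```bash
python3 -m creep '{"claw":[3,3,3,3,3,3,3,3,3],"dp":[[-0.1,0,3],[-0.1,0,5],[-0.1,0,5.7],[-0.1,0,6],[-0.1,0,6],[-0.1,0,6],[-0.1,0,6.2],[-0.1,0,6.2],[-0.1,0,6.2]],"roll":[0,0,0,0,0,0,0,0,0]}'
python3 where.py .5915 .155 .0774 85.42 w30
```

```text
t: 34.55
tcp_pos: [0.5919, 0.1552, 0.0797]
tool_rot: [0.735, 0.678, 0.0, 0.0]
force: [-0.1, -0.0, -0.1]
finger_gap: 0.455
t 34.6 tcp [0.5919 0.1552 0.0797] yaw 85.41 q6 0.15 F [-0.6 -0.2 -0.5] gap_cm 3.85
dp [-0.02 -0.03  0.23] roll -0.0
```

View pics/w30.png

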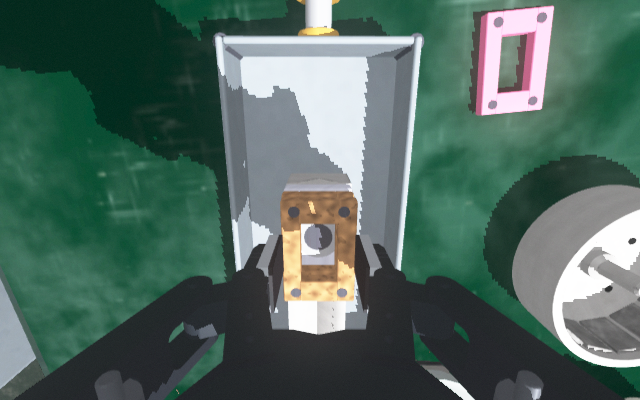

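```bash
python3 -m creep '{"claw":[3,3,3,3],"dp":[[0,0,0.1],[0,0,0.2],[0,0,0.25],[0,0,0.25]],"roll":[0,0,0,0]}'
python3 -m creep '{"claw":[4.6,5.2,5.2,5.2,5.2,5.2,5.2,5.2],"dp":[[0,0,0],[0,0,0],[0,0,0],[0,0,-3],[0,0,-7],[0,0,-12],[0,0,-14],[0,0,-14]],"roll":[0,0,0,0,0,0,0,0]}'; python3 where.py .4064 -.2046 .25 86.1 w31; python3 stack.py
```

```text
t: 35.0
tcp_pos: [0.5918, 0.1551, 0.0775]
tool_rot: [0.735, 0.678, 0.0, 0.0]
force: [-0.4, -0.6, 5.0]
finger_gap: 0.449
t: 35.8
tcp_pos: [0.5941, 0.1554, 0.2208]
tool_rot: [0.735, 0.678, 0.003, 0.003]
force: [-0.3, -0.4, -1.3]
finger_gap: 0.606
t 35.85 tcp [0.5925 0.1552 0.2183] yaw 85.42 q6 0.15 F [-0.6  0.3 -0.8] gap_cm 5.23
dp [-37.35 -15.67  -3.25] roll -0.012
0.03 457 c [  0.9 -20. ] wh [97.  40.1] 89.4 z [0.0305 0.0349 0.0365]
0.043 589 c [1.5 3.6] wh [38.8 48.8] 0.6 z [0.0455 0.0478 0.0495]
0.051 140 c [0.8 2.6] wh [48.3 39. ] 89.9 z [0.0512 0.0549 0.0582]
0.059 1627 c [ 1.8 -3.6] wh [40.  59.4] 0.0 z [0.062  0.0634 0.0646]
```

View pics/w31.png

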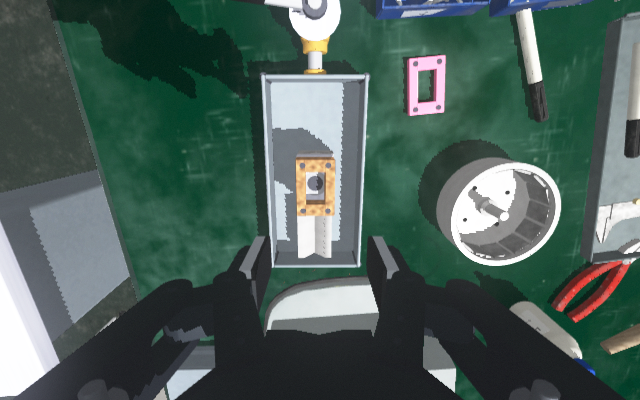

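All five parts are stacked correctly (318,185): gasket top is at 63.4 mm, under the 65 mm lid ceiling. Now back round the front to the lid.

```bash
python3 -m creep '{"claw":[5,5,5,5,5,5,5,5,5,5,5,5],"dp":[[0,-17.5,-3],[0,-17.5,-3],[0,-17.5,-3],[0,-17.5,-3],[-37.3,-15.7,-3],[-37.3,-15.7,-3],[-37.3,-15.7,-3],[-37.3,-15.7,-3],[-37.3,-15.7,-3],[-37.3,-15.7,-3],[-37.3,-15.7,-3],[-37.3,-15.7,-3]],"roll":[-0.01,-0.01,-0.01,-0.01,-0.01,-0.01,-0.01,-0.01,-0.01,-0.01,-0.01,-0.01]}'
python3 -m creep '{"claw":[5,5,5,5],"dp":[[0,0,0],[0,0,0],[0,0,0],[0,0,0]],"roll":[0,0,0,0]}'
python3 where.py .4064 -.2046 .061 86.1 w32
python3 - <<'E'
from meas import *
s=dict(np.load("last.npz")); P=deproj(s); b=s["image"].max(-1)<90
print(rect(s,P,(255,390,120,280),.056,.075,b)); print(rect(s,P,(200,450,60,330),.027,.045))
E
```

```text
t: 37.05
tcp_pos: [0.4047, -0.2078, 0.2451]
tool_rot: [0.733, 0.681, -0.0, -0.001]
force: [-0.0, 1.1, -0.8]
finger_gap: 0.583
t: 37.45
tcp_pos: [0.4051, -0.2024, 0.2463]
tool_rot: [0.731, 0.683, 0.0, -0.001]
force: [0.5, 0.6, 0.6]
finger_gap: 0.589
t 37.5 tcp [ 0.4053 -0.2026  0.2466] yaw 86.1 q6 -0.64 F [-0.3  0.6 -0.2] gap_cm 4.96
dp [-0.21  0.14 18.56] roll 0.0
{'c': array([ 0.4067, -0.2044]), 'L': 98.1, 'W': 11.8, 'yaw_long': 86.0, 'z': np.float64(0.0662), 'zmx': np.float64(0.0678), 'n': 938}
{'c': array([ 0.4306, -0.2103]), 'L': 257.0, 'W': 170.0, 'yaw_long': -90.0, 'z': np.float64(0.0355), 'zmx': np.float64(0.0395), 'n': 15718}
```

View pics/w32.png

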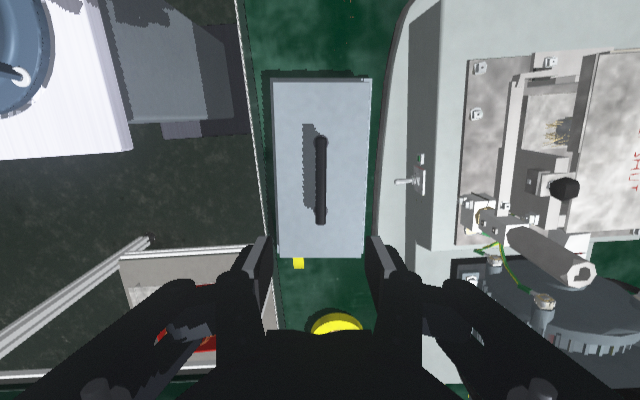

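```bash
python3 -m creep '{"claw":[5,5,5,5,5,5,5,5],"dp":[[-0.2,0.1,5],[-0.2,0.1,10],[-0.2,0.1,14],[-0.2,0.1,17],[-0.2,0.1,18],[-0.2,0.1,18.2],[-0.2,0.1,18.2],[-0.2,0.1,18.2]],"roll":[0,0,0,0,0,0,0,0]}'
python3 where.py .4067 -.2044 .061 86.1 w33
```

```text
t: 38.3
tcp_pos: [0.4072, -0.2067, 0.0662]
tool_rot: [0.731, 0.682, 0.0, 0.002]
force: [0.2, 0.2, 0.6]
finger_gap: 0.587
t 38.35 tcp [ 0.4071 -0.2067  0.0662] yaw 86.01 q6 -0.65 F [-0.2 -0.5  0.8] gap_cm 5.0
dp [ 0.23 -0.06  0.52] roll -0.002
```

View pics/w33.png

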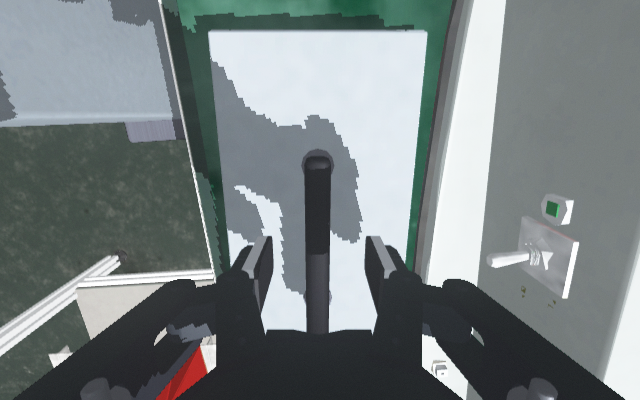

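```bash
python3 -m creep '{"claw":[4,2.5,0.5,0.5,0.5,0.5,0.5,0.5,0.5],"dp":[[0.2,0,0.3],[0.2,0,0.3],[0.2,0,0.3],[0.2,0,0.3],[0.2,0,0.3],[0.2,0,0.3],[0.2,0,0.3],[0.2,0,0.3],[0.2,0,0.3]],"roll":[0,0,0,0,0,0,0,0,0]}' 100
python3 where.py .4067 -.2044 .061 86.1 w34
python3 -m creep '{"claw":[0.5,0.5,0.5,0.5,0.5,0.5,0.5,0.5],"dp":[[0,0,-1],[0,0,-3],[0,0,-6],[0,0,-10],[0,0,-13],[0,0,-13],[0,0,-13],[0,0,-13]],"roll":[0,0,0,0,0,0,0,0]}'
python3 where.py .41 .157 .19 86.1 w35
```

```text
t: 39.25
tcp_pos: [0.4066, -0.2042, 0.0624]
tool_rot: [0.731, 0.682, 0.0, 0.0]
force: [0.6, 1.4, 3.9]
finger_gap: 0.116
t 39.3 tcp [ 0.4065 -0.2042  0.0624] yaw 85.98 q6 -0.64 F [-0.5  1.1  5.6] gap_cm 1.02
dp [-0.02  0.02  0.14] roll -0.002
t: 40.1
tcp_pos: [0.4053, -0.2033, 0.1907]
tool_rot: [0.731, 0.682, -0.0, -0.002]
force: [-0.4, 0.6, -2.7]
finger_gap: 0.112
t 40.15 tcp [ 0.4053 -0.2033  0.1904] yaw 85.98 q6 -0.64 F [-0.2  1.3 -3.3] gap_cm 0.96
dp [35.98 -2.06  0.13] roll -0.002
```

View pics/w35.png

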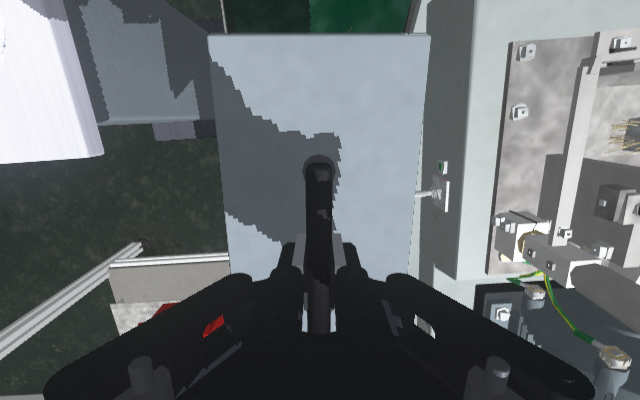

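```bash
python3 -m creep '{"claw":[0.5,0.5,0.5,0.5,0.5,0.5,0.5,0.5,0.5,0.5,0.5,0.5],"dp":[[2,0,0],[5,0,0],[9,0,0],[13,0,0],[17,-1,0],[21,-2,0],[25,-2,0],[29,-2,0],[33,-2,0],[35,-2,0],[36,-2,0],[36,-2,0]],"roll":[0,0,0,0,0,0,0,0,0,0,0,0]}'
python3 where.py .5903 .157 .19 85.42 w36
python3 - <<'E'
from meas import *
s=dict(np.load("last.npz")); P=deproj(s); st=manip.sense(); print(st["tcp_pos"])
m=np.zeros((400,640),bool); m[60:200,230:410]=1; m&=(P[...,2]>.13)&(P[...,2]<.2); p=P[m]
A=np.c_[p[:,:2],np.ones(len(p))]; c,_,_,_=np.linalg.lstsq(A,p[:,2],rcond=None); 
r=abs(p[:,2]-A@c)<.003; c=np.linalg.lstsq(A[r],p[r,2],rcond=None)[0]; print("plane slope",c, "z at tcp",c@[*st["tcp_pos"][:2],1])
E
```

```text
t: 41.35
tcp_pos: [0.411, 0.1569, 0.1908]
tool_rot: [0.731, 0.683, -0.001, -0.001]
force: [-0.3, -0.0, -2.9]
finger_gap: 0.116
t 41.4 tcp [0.4111 0.1561 0.1909] yaw 86.05 q6 0.18 F [ 0.  -0.4 -3.8] gap_cm 0.99
dp [ 1.32 17.87  0.05] roll 0.011
[0.41107191 0.15609359 0.19093949]
plane slope [-0.00510113 -0.00664017  0.16749952] z at tcp 0.16436610462984674
```

View pics/w36.png

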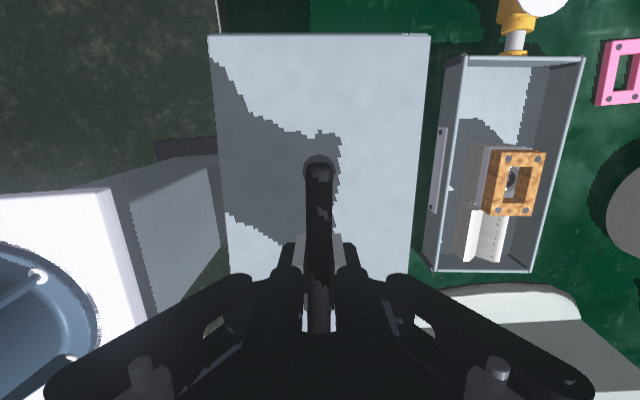

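```bash
python3 -m creep '{"claw":[0.5,0.5,0.5,0.5,0.5,0.5,0.5,0.5,0.5,0.5],"dp":[[0,2,0],[0.5,5,0],[1,9,0],[1.3,13,0],[1.3,16,0],[1.3,17.8,0],[1.3,17.8,0],[1.3,17.8,0],[1.3,17.8,0],[1.3,17.8,0]],"roll":[0.011,0.011,0.011,0.011,0.011,0.011,0.011,0.011,0.011,0.011]}'
python3 where.py .5903 .157 .0965 85.42 w37
python3 - <<'E'
from meas import *
s=dict(np.load("last.npz")); P=deproj(s)
m=(P[...,2]>.155)&(P[...,2]<.175); m[240:]=0
p=P[m]; a=np.radians(85.42); ey=np.array([np.cos(a),np.sin(a)]); ex=np.array([ey[1],-ey[0]]); q=(p[:,:2]-[.5903,.157])*1000
x=q@ex;y=q@ey
for lo in range(-20,100,20):
    k=(y>lo)&(y<lo+20); print(lo,k.sum(),np.percentile(x[k],[.5,99.5]).round(1) if k.sum()>50 else "")
print("ymax",np.percentile(y,99.5))
E
```

```text
t: 42.4
tcp_pos: [0.5886, 0.1566, 0.1916]
tool_rot: [0.735, 0.678, -0.001, -0.001]
force: [-1.1, -0.0, -1.7]
finger_gap: 0.116
t 42.45 tcp [0.5889 0.1568 0.1918] yaw 85.37 q6 0.16 F [ 0.3 -0.8 -2.4] gap_cm 0.99
dp [0.03 0.15 9.53] roll -0.001
-20 75 [-54.8  51.6]
0 5131 [-54.7  51.5]
20 5851 [-54.5  51.6]
40 7384 [-54.4  51.5]
60 8550 [-54.5  51.6]
80 9557 [-54.4  51.6]
ymax 105.65274330650307
```

View pics/w37.png

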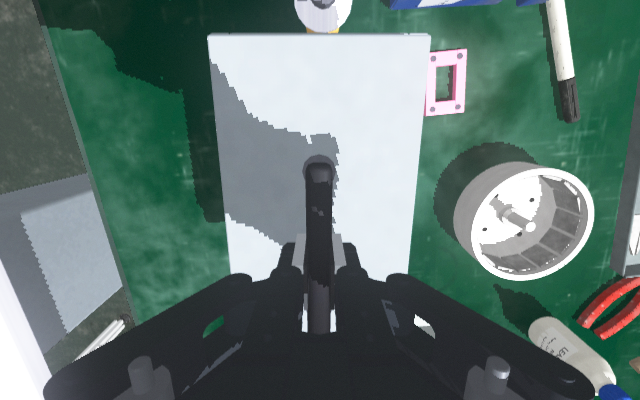

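```bash
python3 - <<'E'
from meas import *
s=dict(np.load("last.npz")); P=deproj(s)
for v in (30,32,33,34,35,36,38): print(v,[P[v,u].round(4).tolist() for u in (260,300,380)])
a=np.radians(85.42); ey=np.array([np.cos(a),np.sin(a)]); ex=np.array([ey[1],-ey[0]])
for u in (240,260,300,340,380,400):
    col=[v for v in range(20,60) if .155<P[v,u,2]<.175]; v=min(col); print(u,v,((P[v,u,:2]-[.5903,.157])@ey*1000).round(1),P[v,u,2].round(4))
# bar far end
b=(s["image"].max(-1)<90)&(P[...,2]>.185)&(P[...,2]<.205); b[235:]=0; b[:, :295]=0; b[:,345:]=0
q=(P[b][:,:2]-[.5903,.157])*1000; print("bar y max",np.percentile(q@ey,[98,99.5,100]),"x",np.percentile(q@ex,[1,99]),P[b][:,2].max())
# same in w36? lid at bench (w32-like) not saved
E
```

```text
30 [[0.5426, 0.311, -0.0], [0.5821, 0.3079, -0.0006], [0.6607, 0.301, 0.0016]]
32 [[0.5425, 0.309, 0.0007], [0.582, 0.306, 0.0002], [0.6611, 0.2997, -0.0002]]
33 [[0.5651, 0.2727, 0.1372], [0.5875, 0.2707, 0.1383], [0.632, 0.267, 0.1384]]
34 [[0.5655, 0.2715, 0.1401], [0.5875, 0.2699, 0.1395], [0.6319, 0.2665, 0.1384]]
35 [[0.5694, 0.265, 0.1638], [0.5885, 0.2633, 0.1645], [0.6265, 0.2603, 0.164]]
36 [[0.5692, 0.2648, 0.163], [0.5884, 0.2629, 0.1641], [0.6263, 0.2597, 0.165]]
38 [[0.5692, 0.2637, 0.164], [0.5883, 0.2621, 0.164], [0.6265, 0.259, 0.1641]]
240 35 105.6 0.1651
260 35 106.0 0.1638
300 35 105.8 0.1645
340 35 105.9 0.164
380 35 105.9 0.164
400 35 105.6 0.1651
bar y max [48.19964139 48.35862841 48.48973784] x [-7.22296755  4.39045578] 0.19752872690523154
```

```bash
python3 -m creep '{"claw":[0.5,0.5,0.5,0.5,0.5,0.5,0.5,0.5],"dp":[[0.2,0.15,2],[0.2,0.15,5],[0.2,0.15,7],[0.2,0.15,8],[0.2,0.15,8],[0.2,0.15,8],[0.2,0.15,8],[0.2,0.15,8]],"roll":[0,0,0,0,0,0,0,0]}'
python3 where.py .5903 .157 .0965 85.42 w38
cat > lidchk.py <<'E'
from meas import *
s=dict(np.load("last.npz")); P=deproj(s); a=np.radians(85.42); ey=np.array([np.cos(a),np.sin(a)]); ex=np.array([ey[1],-ey[0]])
st=manip.sense(); zt=st["tcp_pos"][2]
top=(abs(P[...,2]-(zt-.0265))<.006); top[240:]=0
q=(P[top][:,:2]-[.5903,.157])*1000; x=q@ex;y=q@ey; k=y>20
print("top x mid",np.percentile(x[k],[.5,99.5]).mean().round(2),"ymax",np.percentile(y,99.7).round(1),"-> y",(np.percentile(y,99.7)-107.5).round(2),"z",np.median(P[top][:,2]).round(4))
p=P[top]; A=np.c_[p[:,:2],np.ones(len(p))]; print("slope",np.linalg.lstsq(A,p[:,2],rcond=None)[0][:2].round(4))
b=(s["image"].max(-1)<90)&(abs(P[...,2]-zt-.004)<.01); b[235:]=0; b[:, :295]=0; b[:,345:]=0
q=(P[b][:,:2]-[.5903,.157])*1000; print("bar end y",np.percentile(q@ey,99.5).round(1),"x",np.percentile(q@ex,[1,99]).round(1))
E
python3 lidchk.py
```

```text
t: 43.25
tcp_pos: [0.5926, 0.1588, 0.1131]
tool_rot: [0.735, 0.678, 0.001, 0.001]
force: [-0.2, -1.2, -2.6]
finger_gap: 0.117
t 43.3 tcp [0.5924 0.1588 0.1129] yaw 85.36 q6 0.16 F [-0.7 -0.1 -3.2] gap_cm 0.99
dp [-0.2  -0.2   1.64] roll -0.001
top x mid 2.4 ymax 108.3 -> y 0.85 z 0.0861
slope [0.0017 0.0004]
bar end y 50.9 x [-3.5  8.1]
```

View pics/w38.png

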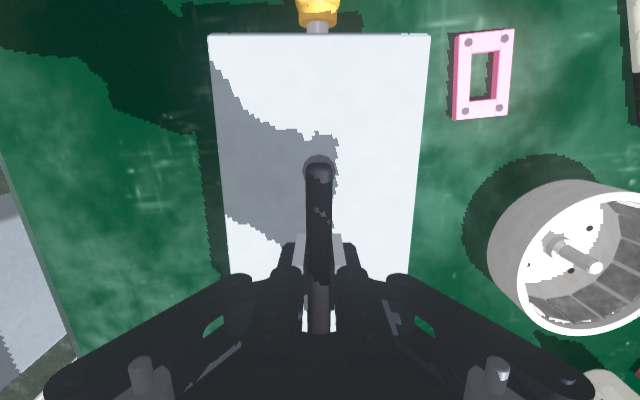

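```bash
python3 -m creep '{"claw":[0.5,0.5,0.5,0.5,0.5,0.5],"dp":[[0,-0.2,0.3],[0,-0.2,0.5],[0,-0.2,0.6],[0,-0.2,0.6],[0,-0.2,0.6],[0,-0.2,0.6]],"roll":[0,0,0,0,0,0]}'
python3 where.py .5903 .157 .0965 85.42 w39; python3 lidchk.py
```

```text
t: 43.9
tcp_pos: [0.5899, 0.1589, 0.1058]
tool_rot: [0.735, 0.678, 0.0, 0.0]
force: [-0.3, -0.1, -3.2]
finger_gap: 0.116
t 43.95 tcp [0.5899 0.1589 0.1058] yaw 85.36 q6 0.16 F [-0.1  0.1 -3.7] gap_cm 1.0
dp [-0.18  0.06  0.93] roll -0.001
top x mid -0.41 ymax 108.2 -> y 0.69 z 0.0788
slope [-0.0006  0.0001]
bar end y 50.7 x [-6.2  5.4]
```

Lid is aligned within about 1 mm (x -0.4, y +0.7) and level. Lowering.

```bash
python3 -m creep '{"claw":[0.5,0.5,0.5,0.5,0.5,0.5,0.5],"dp":[[0,0,0.2],[0,0,0.4],[0,0,0.6],[0,0,0.8],[0,0,0.9],[0,0,0.9],[0,0,0.9]],"roll":[0,0,0,0,0,0,0]}'
python3 where.py .5903 .157 .0965 85.42 w40; python3 lidchk.py
```

```text
t: 44.65
tcp_pos: [0.5897, 0.1589, 0.0975]
tool_rot: [0.735, 0.678, 0.0, 0.0]
force: [-3.2, -1.2, 4.3]
finger_gap: 0.113
t 44.7 tcp [0.5897 0.1589 0.0974] yaw 85.36 q6 0.16 F [-2.1 -0.3  4.2] gap_cm 0.99
dp [-0.18  0.07  0.09] roll -0.001
top x mid -0.5 ymax 108.2 -> y 0.67 z 0.0705
slope [-0.0005 -0.0001]
bar end y 50.8 x [-6.3  5.3]
```

View pics/w40.png

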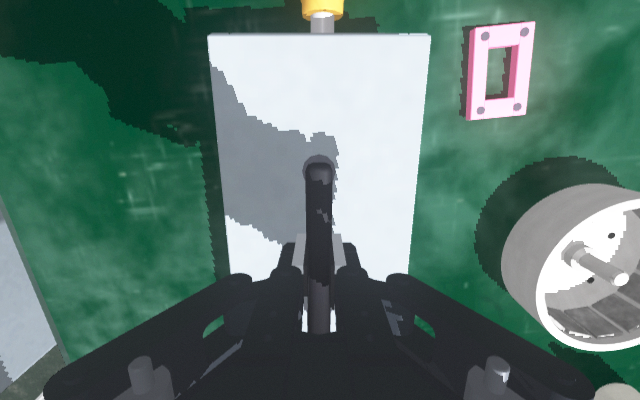

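Contact, with the lid top at 70.5 mm (seated is 70). Releasing and checking.

```bash
python3 -m creep '{"claw":[2,3,4,4,4,4,4,4,4,4,4],"dp":[[0,0,0],[0,0,0],[0,0,0],[0,0,0],[0,0,-3],[0,0,-7],[0,0,-12],[0,0,-16],[0,0,-16],[0,0,-16],[0,0,-16]],"roll":[0,0,0,0,0,0,0,0,0,0,0]}'
python3 where.py .5469 .3282 .2 -12.5 w41
python3 - <<'E'
from meas import *
s=dict(np.load("last.npz")); P=deproj(s); st=manip.sense()
a=np.radians(85.42); ey=np.array([np.cos(a),np.sin(a)]); ex=np.array([ey[1],-ey[0]])
top=(abs(P[...,2]-.07)<.006); top[:45]=top[:45]; q=(P[...,:2]-[.5903,.157])*1000; x=q@ex;y=q@ey
top&=(abs(x)<65)&(abs(y)<120); print("x",np.percentile(x[top],[.3,99.7]).round(1),"y",np.percentile(y[top],[.3,99.7]).round(1),"z",np.percentile(P[top][:,2],[5,50,95]).round(4))
p=P[top]; A=np.c_[p[:,:2],np.ones(len(p))]; print("slope",np.linalg.lstsq(A,p[:,2],rcond=None)[0][:2].round(4))
b=(s["image"].max(-1)<90)&(abs(P[...,2]-.08)<.008)&(y>120); b[260:]=0
pp=P[b][:,:2]; print(len(pp)); c,wh,an=cv2.minAreaRect((pp*1000).astype(np.float32)); print("grip",c,wh,an)
E
```

```text
t: 45.8
tcp_pos: [0.5886, 0.1587, 0.2553]
tool_rot: [0.735, 0.678, -0.001, -0.001]
force: [-0.6, -0.5, -0.3]
finger_gap: 0.467
t 45.85 tcp [0.5885 0.1587 0.2548] yaw 85.36 q6 0.16 F [ 0.5 -0.2 -0.3] gap_cm 3.99
dp [16.56 -5.5   5.49] roll -1.434
x [-54.   52.9] y [-106.3  107.8] z [0.0693 0.0705 0.0717]
slope [-0.0004  0.0002]
574
grip (548.2594604492188, 327.9172668457031) (12.199825286865234, 33.482818603515625) 77.39546966552734
```

View pics/w41.png

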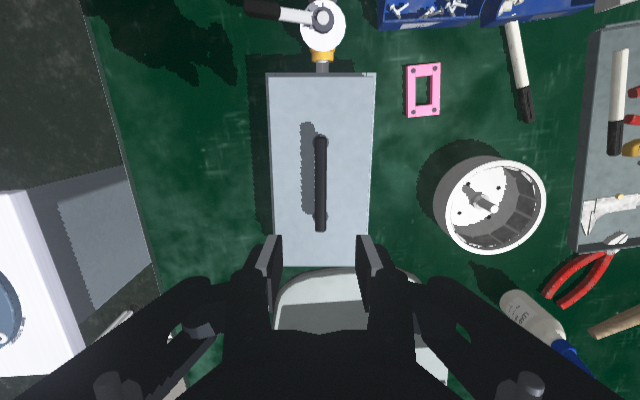

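```bash
python3 - <<'E'
from meas import *
sc=imaging.snapshot("scene"); P2=deproj(sc)
P=deproj(dict(np.load("last.npz")))
for n,Q in (("wrist",P),("scene",P2)):
    m=(Q[...,2]>.05)&(Q[...,1]>.27)&(Q[...,1]<.6)&(Q[...,0]>.4)&(Q[...,0]<.9)&(Q[...,2]<.4)
    h,_,_=np.histogram2d(Q[m][:,0],Q[m][:,1],bins=[np.arange(.4,.92,.04),np.arange(.28,.62,.04)]); print(n);print(h.astype(int))
    z=Q[m&(Q[...,1]>.4)]; print(len(z) and (z.min(0),z.max(0)))
crop(sc,160,360,150,300,4,"sc2")
E
```

```text
wrist
[[  0   0   0   0   0   0   0   0]
 [  0   0   0   0   0   0   0   0]
 [  0   0   0   0   0   0   0   0]
 [ 15 550   0   0   0   0   0   0]
 [320 357   0   0   0   0   0   0]
 [296  74   0   0   0   0   0   0]
 [  0   0   0   0   0   0   0   0]
 [  0   0   0   0   0   0   0   0]
 [  0   0   0   0   0   0   0   0]
 [  0   0   0   0   0   0   0   0]
 [  0   0   0   0   0   0   0   0]
 [  0   0   0   0   0   0   0   0]]
0
scene
[[  0   0   0   0   0   0   0   0]
 [  0   0   0   0   0   0   0   0]
 [  0   0   0   0   0   0   0   0]
 [  0  44   0   0   0   0   0   0]
 [ 10  20   0   0   0   0   0   0]
 [  9  17   0   0   0   0   0   0]
 [  0  19  86  98 100  12   0   0]
 [  0   0   0   1   4  14   0   0]
 [  0   0   0   0   0  12   0   0]
 [  0  37 106 106 102   5   0   0]
 [  0   0   0   0  18   1   0   0]
 [  0   0   0   0   1  17   0   0]]
(array([0.66601672, 0.40004074, 0.05001674]), array([0.8971926 , 0.48467081, 0.07805648]))
```

View pics/sc2.png

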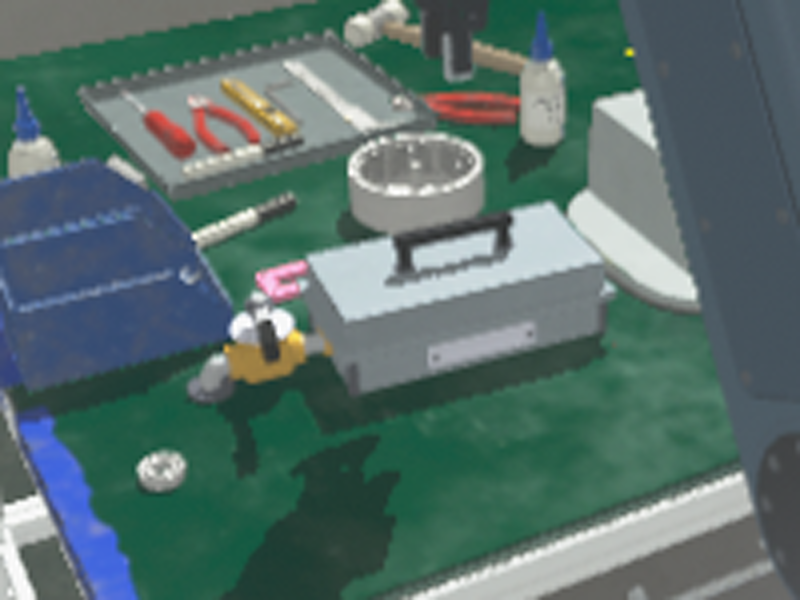

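```bash
python3 -m creep '{"claw":[4,4,4,4,4,4,4,4,4,4,4,4],"dp":[[16.6,-5.4,0],[16.6,-5.4,0],[16.6,-5.4,0],[16.6,-5.4,0],[16.6,-5.4,3],[16.6,-5.4,7],[16.6,-5.4,9],[16.6,-5.4,9],[16.6,-5.4,9],[16.6,-5.4,9],[16.6,-5.4,9],[16.6,-5.4,9]],"roll":[-1.446,-1.446,-1.446,-1.446,-1.446,-1.446,-1.446,-1.446,-1.446,-1.446,-1.446,-1.446]}'
python3 where.py .548 .328 .074 168.2 w42
python3 - <<'E'
from meas import *
s=dict(np.load("last.npz")); P=deproj(s)
b=(s["image"].max(-1)<90)&(abs(P[...,2]-.08)<.006); b[250:]=0; b[:,:250]=0; b[:,390:]=0
c,wh,an=cv2.minAreaRect((P[b][:,:2]*1000).astype(np.float32)); print(b.sum(),"grip",c,wh,an)
E
```

```text
t: 47.1
tcp_pos: [0.5489, 0.3285, 0.1656]
tool_rot: [0.104, 0.995, -0.0, -0.001]
force: [-0.2, 0.8, 0.7]
finger_gap: 0.466
t 47.15 tcp [0.549  0.3285 0.1659] yaw 168.11 q6 -1.0 F [-0.2 -0.1  0.4] gap_cm 4.02
dp [ 0.08 -0.06  9.19] roll -0.002
601 grip (547.1581420898438, 328.9532165527344) (11.66877269744873, 31.93303871154785) 77.80183410644531
```

View pics/w42.png

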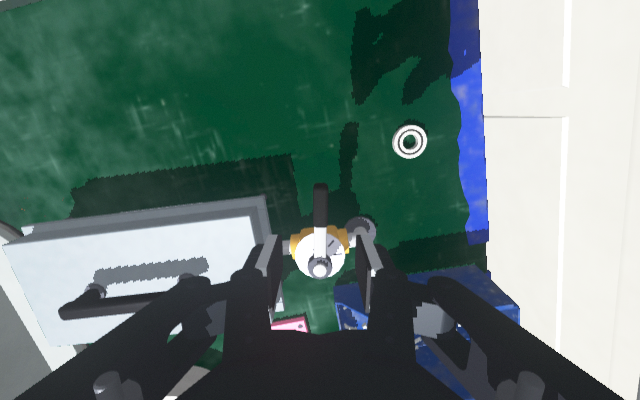

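```bash
python3 -m creep '{"claw":[4,4,4,4,4,4,4],"dp":[[0.1,0,3],[0.1,0,6],[0.1,0,8],[0.1,0,8.8],[0.1,0,8.8],[0.1,0,8.8],[0.1,0,8.8]],"roll":[0,0,0,0,0,0,0]}'
python3 where.py .547 .3285 .074 168.2 w43
```

```text
t: 47.85
tcp_pos: [0.5494, 0.3293, 0.0802]
tool_rot: [0.103, 0.995, 0.001, 0.001]
force: [0.3, 0.0, -0.1]
finger_gap: 0.469
t 47.9 tcp [0.5494 0.3293 0.0803] yaw 168.2 q6 -1.0 F [-0.7  0.5 -0.3] gap_cm 4.0
dp [ 0.22 -0.13  0.62] roll 0.0
```

View pics/w43.png

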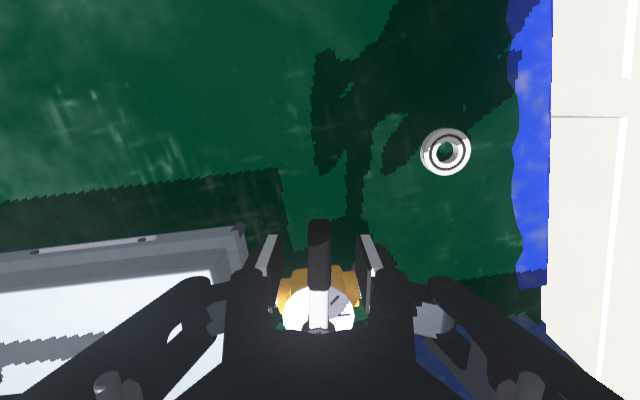

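```bash
python3 -m creep '{"claw":[4,4,2,0.5,0.5,0.5,0.5,0.5],"dp":[[0.2,0,0.5],[0.2,-0.1,0.5],[0.2,-0.1,0.5],[0.2,-0.1,0.5],[0.2,-0.1,0.5],[0.2,-0.1,0.5],[0.2,-0.1,0.5],[0.2,-0.1,0.5]],"roll":[0,0,0,0,0,0,0,0]}' 30
python3 where.py .5655 .3606 .074 130.42
python3 - <<'E'
from h import *
st=manip.sense(); t=st["tcp_pos"]; ax=np.array([.6031,.3165]); print("r",np.linalg.norm(t[:2]-ax),"theta", np.radians(175.42)-np.arctan2(*(t[:2]-ax)[::-1]))
a0=np.arctan2(*(t[:2]-ax)[::-1]); r=.058
for f in np.linspace(0,1,8):
    a=a0+(np.radians(130.42)-a0)*f; X=ax+r*np.array([np.cos(a),np.sin(a)]); print(f.round(2),togo(X[0]-t[0],X[1]-t[1],0).round(2),"roll",(a0-a).round(3))
E
```

```text
t: 48.7
tcp_pos: [0.5463, 0.329, 0.074]
tool_rot: [0.103, 0.995, 0.0, 0.0]
force: [-1.7, 4.0, 1.9]
finger_gap: 0.137
t 48.75 tcp [0.5463 0.3289 0.074 ] yaw 168.22 q6 -1.0 F [-0.1  4.5  0.3] gap_cm 1.15
dp [-1.24  3.49  0.  ] roll 0.66
r 0.05817192195329461 theta 0.13570911299030142
0.0 [-0.02 -0.    0.  ] roll 0.0
0.14 [-0.05  0.54  0.  ] roll 0.093
0.29 [-0.13  1.07  0.  ] roll 0.186
0.43 [-0.26  1.59  0.  ] roll 0.278
0.57 [-0.43  2.1   0.  ] roll 0.371
0.71 [-0.66  2.59  0.  ] roll 0.464
0.86 [-0.92  3.06  0.  ] roll 0.557
1.0 [-1.23  3.5   0.  ] roll 0.65
```

```bash
python3 -m creep '{"claw":[0.5,0.5,0.5,0.5,0.5,0.5,0.5,0.5,0.5,0.5,0.5],"dp":[[0,0.54,0],[-0.1,1.07,0],[-0.25,1.6,0],[-0.4,2.1,0],[-0.65,2.6,0],[-0.9,3.06,0],[-1.2,3.5,0],[-1.2,3.5,0],[-1.2,3.5,0],[-1.2,3.5,0],[-1.2,3.5,0]],"roll":[0.09,0.19,0.28,0.37,0.46,0.56,0.65,0.65,0.65,0.65,0.65]}'
python3 where.py .5655 .3606 .074 130.42 w44
python3 - <<'E'
from h import *
st=manip.sense(); t=st["tcp_pos"]; ax=np.array([.6031,.3165]); print("r",np.linalg.norm(t[:2]-ax),"theta", np.radians(175.42)-np.arctan2(*(t[:2]-ax)[::-1]))
E
```

```text
t: 49.85
tcp_pos: [0.5654, 0.3621, 0.0741]
tool_rot: [0.415, 0.91, 0.002, -0.0]
force: [-0.2, 8.0, 0.1]
finger_gap: 0.135
t 49.9 tcp [0.5654 0.362  0.074 ] yaw 130.92 q6 -0.31 F [-0.9  8.  -0.6] gap_cm 1.13
dp [-0.12 -0.09  0.  ] roll 0.009
r 0.05912898514948479 theta 0.7992436714600064
```

View pics/w44.png

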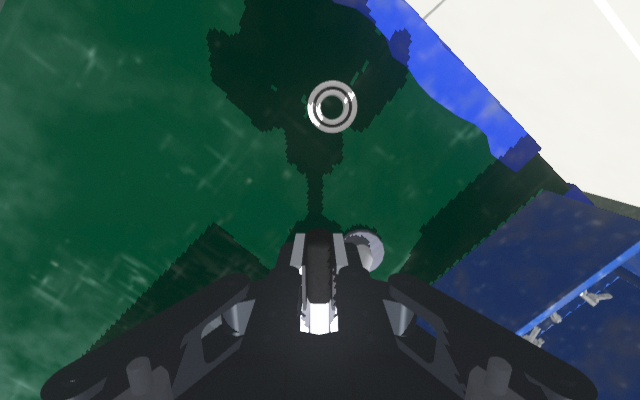

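Lever at about 0.79 rad. Releasing and rising clear for the final check.

```bash
python3 -m creep '{"claw":[1.6,2.5,3.5,3.5,3.5,3.5,3.5,3.5,3.5,3.5],"dp":[[0,0,0],[0,0,0],[0,0,0],[0,0,0],[0,0,-3],[0,0,-7],[0,0,-11],[0,0,-15],[0,0,-18],[0,0,-18]],"roll":[0,0,0,0,0,0,0,0,0,0]}'
python3 where.py .54 .17 .35 85.42 w45
python3 - <<'E'
from meas import *
s=dict(np.load("last.npz")); P=deproj(s)
b=(s["image"].max(-1)<90)&(abs(P[...,2]-.08)<.006); b[235:]=0
b&=(np.hypot(P[...,0]-.6031,P[...,1]-.3165)<.1)
c,wh,an=cv2.minAreaRect((P[b][:,:2]*1000).astype(np.float32)); print(b.sum(),"grip",c,wh,an)
d=np.array(c)/1000-[.6031,.3165]; print("theta",np.radians(175.42)-np.arctan2(d[1],d[0]),np.linalg.norm(d))
E
```

```text
t: 50.9
tcp_pos: [0.568, 0.361, 0.26]
tool_rot: [0.415, 0.91, 0.004, 0.004]
force: [-0.8, -0.1, -0.0]
finger_gap: 0.406
t 50.95 tcp [0.5665 0.3604 0.2569] yaw 130.94 q6 -0.31 F [-1.   0.7 -0.7] gap_cm 3.5
dp [-12.66 -14.43  -9.36] roll 0.795
295 grip (565.7005615234375, 360.5543518066406) (11.409873962402344, 31.256328582763672) 43.1235237121582
theta 0.7869827197888895 0.05778844098490148
```

View pics/w45.png

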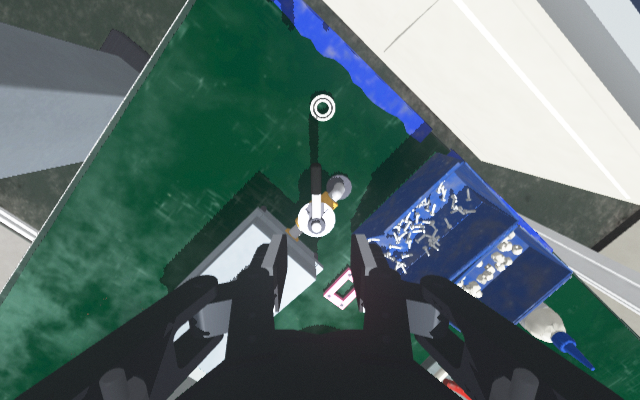

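Lever measured at 0.787 rad from (317,190). One last overall look at the lid before handing in.

```bash
python3 -m creep '{"claw":[4,4,4,4,4,4,4,4,4,4,4,4],"dp":[[0,0,-5],[0,0,-9],[-10,-16,-9],[-10,-16,-9],[-10,-16,-9],[-10,-16,-9],[-10,-16,-9],[-10,-16,-9],[-10,-16,-9],[-10,-16,-9],[-10,-16,-9],[-10,-16,-9]],"roll":[0.795,0.795,0.795,0.795,0.795,0.795,0.795,0.795,0.795,0.795,0.795,0.795]}'
python3 -m creep '{"claw":[4,4,4,4,4,4],"dp":[[0,0,0],[0,0,0],[0,0,0],[0,0,0],[0,0,0],[0,0,0]],"roll":[0,0,0,0,0,0]}'
python3 where.py .54 .17 .35 85.42 w46
python3 - <<'E'
from meas import *
s=dict(np.load("last.npz")); P=deproj(s)
a=np.radians(85.42); ey=np.array([np.cos(a),np.sin(a)]); ex=np.array([ey[1],-ey[0]])
q=(P[...,:2]-[.5903,.157])*1000; x=q@ex;y=q@ey
top=(abs(P[...,2]-.07)<.006)&(abs(x)<65)&(abs(y)<120); print("x",np.percentile(x[top],[.3,99.7]).round(1),"y",np.percentile(y[top],[.3,99.7]).round(1),"z",np.percentile(P[top][:,2],[5,50,95]).round(4))
p=P[top]; A=np.c_[p[:,:2],np.ones(len(p))]; print("slope",np.linalg.lstsq(A,p[:,2],rcond=None)[0][:2].round(4))
b=(s["image"].max(-1)<90)&(abs(P[...,2]-.08)<.006)&(np.hypot(P[...,0]-.6031,P[...,1]-.3165)<.1)
if b.sum()>30:
    c,wh,an=cv2.minAreaRect((P[b][:,:2]*1000).astype(np.float32)); d=np.array(c)/1000-[.6031,.3165]; print("theta",np.radians(175.42)-np.arctan2(d[1],d[0]),np.linalg.norm(d))
E
```

```text
t: 52.15
tcp_pos: [0.51, 0.1805, 0.3435]
tool_rot: [0.734, 0.679, -0.0, -0.0]
force: [0.5, -0.0, 0.4]
finger_gap: 0.468
t: 52.75
tcp_pos: [0.5099, 0.1797, 0.3439]
tool_rot: [0.735, 0.678, 0.0, 0.0]
force: [-0.7, 1.0, -0.6]
finger_gap: 0.467
t 52.8 tcp [0.5099 0.1797 0.3438] yaw 85.41 q6 0.21 F [-0.4  0.3 -0.1] gap_cm 4.01
dp [-0.72  3.08 -0.62] roll -0.0
x [-54.6  52.6] y [-106.4  108.4] z [0.0692 0.0705 0.0718]
slope [0.0002 0.0001]
theta 0.7740926801706509 0.05660548837109246
```

View pics/w46.png

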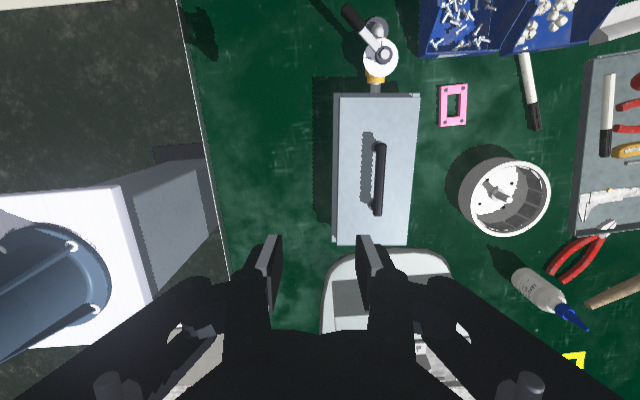

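The lid is square and level on the box (376,170), the lever sits midway (370,40), and the robot is clear. Handing in.

```bash
python3 -c "
from station import workorder; print(workorder.sign_off())"
```

```text
the job is handed in; nothing more can be done
None
```

The job is done and handed in at about 53 s. It reported no verdict, but all my last checks agreed with the task.

- **Packing:** Two V-blocks, one cover and two gaskets were in the scene. Both V-blocks are V up on the box floor with their tops at 35 mm. The cover is on the middle block (top 47 mm), and the two gaskets are stacked on it (tops 55 and 63 mm). I checked these by depth before the lid went on.
- **Lid:** I carried it round the front and it is seated. Its top measured 70.5 mm against 70 mm nominal, it is centred within about 1 mm and level, and it had not moved when I rechecked after turning the valve.
- **Valve:** I turned it after the lid was on. Two views gave 0.787 and 0.774 rad against a target of 0.785, both within the ±0.12 tolerance.
- **Bystanders:** I never touched the tape roll, bearing, rotor bell or the pink look-alike. I saw nothing moved in the pictures but did not measure their positions again.

No check failed.

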